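# Turn a vase seam-up and hold the extraction gate half open

## Task

The vase on the ware board is about to be sanded along its one dark seam: roll it over on the board, without lifting it, until the seam lies along the top, and leave it lying still. Then pull the extraction hood's spring-closed gate out to half open (the long middle mark on its index bar level with the front edge of the gate frame) and finish while holding it there, because it shuts if you let go. Leave everything else on the bench where it is.

Things in the scene. Friction and masses are not known exactly. Their poses are not given: they have to be found in the camera images.
- vase_mid (a point): The vase: pale grey-brown bisque lying on the ware board, a cylinder 56 mm across and 140 mm long, then shoulder and neck, 50 mm more (27 to 32 mm across); 0.3 kg. This point: on its axis, half-way along the cylinder, 28 mm above the board. z runs along the vase from base to neck (roughly away from the robot), x from the axis to the seam: the seam is on top when x points up.
- vase: The same vase, origin at the centre of its flat base, same axes. Its seam is one straight dark line 7 mm wide along the whole cylinder, its only mark; at the start it is underneath or on the lower part of a side, often out of sight. Stroked sideways over its top it rolls along, half as far as the fingers go, and soon stops when let be; shoved at its side by the rubbery fingertips it tends to slide.
- board_top (a point): Centre of the top of the ware board, a bare plywood sheet fixed to the bench: 280 mm (along the vase) by 400 mm (across it), top 18 mm above the bench. Only the position matters.
- gate (a joint): How far the gate is pulled out, in m: 0 shut, 0.048 half open, 0.096 fully open. Springs close it: about 3.6 N when shut, rising 120 N per metre to about 9.4 N at half and 15 N fully open, plus a little friction. It slides shut as soon as it is let go.
- gate_grip (a point): The gate's handle, an upright black round bar 18 mm across, from 130 to 235 mm above the bench; this point is on its axis, 25 mm below its top. A thin level stem, 60 mm below this point, joins it to a steel cross plate 54 mm wide, 206 mm high; 39 mm are clear between bar and plate. z is up; the gate pulls out along -x of this frame (towards the robot within about 10 degrees).
- duct_mid (a point): Centre of the gate frame, 125 mm above the bench, on the axis of the extractor's metal duct (100 mm across, along y; its hood opens to -y). Axes as for the handle. The frame is a grey upright block 130 mm (x) by 150 mm (z), 17 mm thick, its top 200 mm above the bench, its front edge 65 mm to -x of this point.
- half_mark (a point): The long middle mark across the steel index bar that lies over the top of the gate frame and moves with the gate; 207 mm above the bench. Shut, it is 48 mm behind the frame's front edge; half open, it is level with that edge. Short marks stand at one and three quarters.
- tape_mid (a point): Bystander: roll of blue mesh tape lying flat, 110 mm across, 48 mm high; its centre.
- brush: Bystander: flat brush, 200 mm long with a red handle, lying on the bench beyond the board.
- sponge_mid (a point): Bystander: dark sanding sponge, 68 x 100 x 27 mm, on the bench between board and extractor, nearer the robot; its centre.
- jar_mid (a point): Bystander: lidded jar, 68 mm across, 85 mm tall, right of the board; its centre.
- cup_mid (a point): Bystander: white plastic cup, 76 mm across, 95 mm tall, right of the board; its centre.
- tub_mid (a point): Bystander: red-labelled tub, 90 mm across, 60 mm tall, beyond the board; its centre.
- scraper: Bystander: scraper with a wooden handle, 200 mm long, lying near the robot on the left.

How it is judged:
By the outcome, as a careful person would: the job done as asked, in the order asked, and still so for the second after the job is handed in, while the arm keeps its last pose, push and grip.
It also fails if it takes over 70 s, if anything falls off the work surface, if the arm or the gripper's body presses on something with over 40 N, if the wrist force passes 120 N, or if a joint passes its speed limit or range.

## Robot

A 6-joint arm with a two-finger parallel gripper is mounted at the origin on the work surface. World frame = base frame: x ahead of the robot, y to its left, z up, the work surface at z = 0. Lengths are in mm, angles in rad, forces in N, time in s.
With the tool pointing down it reaches from about 275 to 1000 mm from the base axis. Payload 8.4 kg.
Tool frame: the origin (TCP) lies between the finger pads; the fingertips stand r.nose_length ahead of it and the grasp point (between the pads) lies 8 mm behind it (r.nose_length is the distance from the TCP to the fingertips, in mm); y points along the fingers, x is the direction in which the jaws open and shut, and the axes are right-handed (so a half turn about y gives the same grasp; the last joint's range is limited). The gripper opens to 85 mm and grips with 20 to 120 N. Pads are 22 mm wide; open, the fingers measure 114 mm over their backs; the gripper's body (76 mm by 85 mm) begins 54 mm behind the grasp point. The pads swing forward as they close: fully open they stand 13 mm farther back than shut.
Start: joints at [1.278, 0.353, 1.633, -0, 1.155, -0.002], TCP at [179.198, 598.762, 206.381] pointing down, gripper open.
Joint ranges: [-2.63, 2.63], [-0.92, 2.1], [0.06, 2.66], [-1.3, 4.44], [0, 2.69], [-3.02, 3.02]. Speed limits (rad/s): [2.22, 2.22, 2.79, 3.14, 3.14, 3.14].

## Interface

Orientations are given as [roll, pitch, yaw] about the fixed x, y, z axes, in that order (R = Rz(yaw) Ry(pitch) Rx(roll)).
In Python, from rig import r, cams, order gives the robot as it stands. The module is installed in compiled form; this text tells all that it offers.
- The arm moves only by the shell command python3 -m crank 'ROWS' [FORCE]. ROWS is JSON, a list of rows, each a list of 7 numbers: the turn, a rotation vector about the tool's x, y, z in degrees, then the shift along the tool's x, y, z in cm, then the opening, from -1 (shut) to 1 (fully open). A call has exactly 10 rows; each row shifts and turns the pose as measured when the row begins, along the tool's axes as they then stand; what a row does not reach is not made up. A row lasts 1/12 s, in which the tool goes at most 41.7 mm and 7.16 degrees, less where a joint would pass 70% of its speed; a pose out of reach is approached as far as the arm can. A call with a gripper value outside its range is refused whole. The fingers move at their own pace and stop on an object; FORCE is the grip in N (left out, the last holds). Time passes only in rows, so rows that do not move let the fingers close, or fill a call up. It gives the time, the measured TCP pose, the force and the opening at its end, in the units of the state.
- r.sense(): the state, without advancing time (a new reading comes with each control period).
- cams.grab_frame(name): name is "scene" or "top" or "wrist"; returns the picture (384x512x3 uint8, blue, green, red); there is no depth.
- cams.camera_info(name): a dict with "intrinsics" (3x3 intrinsics, pixels), "view" (4x4, takes a point from world to camera coordinates); the wrist camera has in their place "hand_eye" (4x4, takes a point from camera to tool coordinates, whose origin is the TCP and whose axes are the tool frame's). Camera axes: x right, y up, looking along -z (the intrinsics and any distortion apply to the point x, -y, -z); pixel columns grow to the right and rows downward; lengths in mm; the calibration is good to about 2 mm. A picture is of the moment at which its call begins: read the wrist's pose just before it. camera_info takes no time and is no camera call.
- order.sign_off(): hands the job in, once; it reports no verdict.
The state is a dict: "clock": time; "qpos": joint angles; "qvel": joint speeds; "joint_efforts": joint torques, N m; "eef_pos": TCP position; "tcp_rot": TCP orientation; "contact_force": force on the tool from outside, world axes, zero at the start; "wrist_torque": the same for the moment, N m; "opening": opening from 0.0 (shut) to 1.0 (fully open).
Only numpy, scipy, OpenCV 4.12 (cv2) and the standard library are available. Lean on these libraries where they do the work, as an engineer would, in place of code of your own. Each camera call takes 0.05 s, during which the arm holds its last target.

## Working session

There is one attempt and no reset: what is moved stays moved. The work goes in short steps, Python scripts to look and compute and a shell command to move; the robot and the scene stay as the last step left them, time stands still between calls to the robot, and variables do not carry over. Pictures are saved under pics/ and viewed, and the job is handed in when it is done.

```bash
mkdir -p pics; ls
python3 - <<'E'
from rig import r,cams,order
import cv2,numpy as np
np.set_printoptions(precision=3,suppress=True)
s=r.sense();print(s, r.nose_length)
for n in("scene","top","wrist"):
    im=cams.grab_frame(n);cv2.imwrite(f"pics/{n}0.png",im)
    print(n,cams.camera_info(n))
E
```

```text
pics
{'clock': 0.0, 'qpos': array([ 1.278,  0.354,  1.634, -0.   ,  1.155, -0.002]), 'qvel': array([ 0.   , -0.002, -0.   ,  0.   , -0.001, -0.001]), 'joint_efforts': array([ -0.002, -60.528, -34.207,  -0.   ,   0.01 ,  -0.   ]), 'eef_pos': array([179.05 , 598.268, 205.663]), 'tcp_rot': array([-1.571,  0.001,  1.28 ]), 'contact_force': array([-0.088,  1.015, -0.326]), 'wrist_torque': array([-0.009, -0.063,  0.025]), 'opening': 1.0060632098441133} 11.0
scene {'intrinsics': array([[358.797,   0.   , 253.167],
       [  0.   , 358.797, 184.958],
       [  0.   ,   0.   ,   1.   ]]), 'view': array([[   -0.672,     0.741,     0.001,   404.319],
       [   -0.468,    -0.426,     0.775,   123.234],
       [    0.574,     0.52 ,     0.632, -1546.845],
       [    0.   ,     0.   ,     0.   ,     1.   ]])}
top {'intrinsics': array([[412.194,   0.   , 252.623],
       [  0.   , 412.194, 188.952],
       [  0.   ,   0.   ,   1.   ]]), 'view': array([[   -0.018,    -1.   ,    -0.015,   -10.808],
       [    0.995,    -0.019,     0.098,  -527.796],
       [   -0.098,    -0.013,     0.995, -1402.797],
       [    0.   ,     0.   ,     0.   ,     1.   ]])}
wrist {'intrinsics': array([[275.439,   0.   , 252.311],
       [  0.   , 275.439, 195.254],
       [  0.   ,   0.   ,   1.   ]]), 'hand_eye': array([[   1.   ,    0.   ,    0.001,    0.447],
       [   0.   ,    0.317,   -0.948, -166.428],
       [  -0.001,    0.948,    0.317,   81.816],
       [   0.   ,    0.   ,    0.   ,    1.   ]])}
```

View pics/scene0.png

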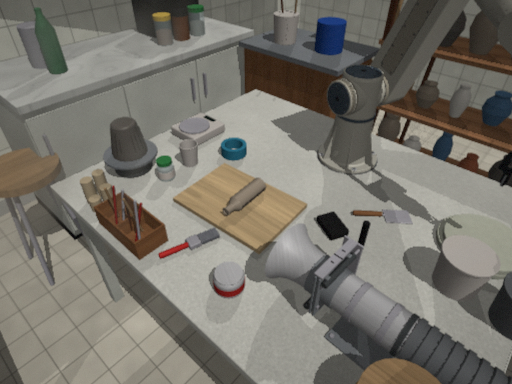

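View pics/top0.png

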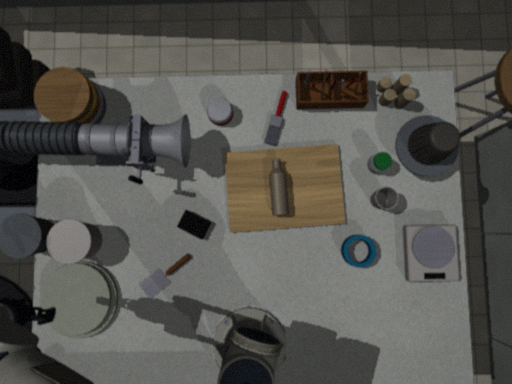

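View pics/wrist0.png

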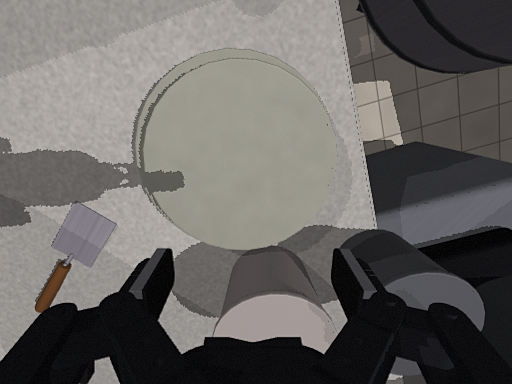

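```bash
cat > h.py <<'E'
import numpy as np,cv2
from rig import r,cams,order
from scipy.spatial.transform import Rotation as Ro
np.set_printoptions(precision=2,suppress=True)
def pose(s=None):
    s=s or r.sense(); T=np.eye(4);T[:3,:3]=Ro.from_euler('xyz',s['tcp_rot']).as_matrix();T[:3,3]=s['eef_pos'];return T
def cam(n,T=None):
    c=cams.camera_info(n);K=c['intrinsics']
    if n=='wrist': V=np.linalg.inv((pose() if T is None else T)@c['hand_eye'])
    else: V=c['view']
    return K,V
def proj(C,P):
    K,V=C;P=np.atleast_2d(P);p=P@V[:3,:3].T+V[:3,3];p=p*[1,-1,-1];q=p@K.T;return q[:,:2]/q[:,2:]
def ray(C,uv):
    K,V=C;d=np.linalg.inv(K)@[uv[0],uv[1],1];d=d*[1,-1,-1];R=V[:3,:3];o=-R.T@V[:3,3];d=R.T@d;return o,d/np.linalg.norm(d)
def onz(C,uv,z):
    o,d=ray(C,uv);return o+d*(z-o[2])/d[2]
def tri(*a):
    A=np.zeros((3,3));b=np.zeros(3);L=[]
    for C,uv in a:
        o,d=ray(C,uv);M=np.eye(3)-np.outer(d,d);A+=M;b+=M@o;L.append((o,M))
    X=np.linalg.solve(A,b);return X,[np.linalg.norm(M@(X-o)) for o,M in L]
def snap(name,fn,crop=None,k=1):
    T=pose();im=cams.grab_frame(name);np.save('pics/'+fn+'_T.npy',T);cv2.imwrite('pics/'+fn+'_raw.png',im)
    if crop: im=im[crop[1]:crop[3],crop[0]:crop[2]]
    im=cv2.resize(im,None,fx=k,fy=k,interpolation=cv2.INTER_CUBIC);cv2.imwrite('pics/'+fn+'.png',im);return T
E
python3 - <<'E'
from h import *
for n in('scene','top'):
    C=cam(n);print(n,-C[1][:3,:3].T@C[1][:3,3])
a=cv2.imread('pics/scene0.png')[150:310,170:390];b=cv2.imread('pics/top0.png')[100:260,110:370]
cv2.imwrite('pics/s0z.png',cv2.resize(a,None,fx=3.5,fy=3.5,interpolation=2));cv2.imwrite('pics/t0z.png',cv2.resize(b,None,fx=3,fy=3,interpolation=2))
C=cam('top')
for uv in[(226,152),(341,146),(346,223),(230,232)]:print(onz(C,uv,18))
for uv in[(280,215),(278,160)]:print('vase',onz(C,uv,46))
print('handle',onz(C,(136,180),235), onz(C,(185,194),0))
E
```

```text
scene [1217.82  557.06  882.03]
top [ 386.91  -39.6  1447.5 ]
[660.76  70.94  18.  ]
[ 673.79 -333.3    18.  ]
[ 404.25 -340.05   18.  ]
[380.46  60.3   18.  ]
vase [ 434.95 -112.11   46.  ]
vase [ 623.83 -109.82   46.  ]
handle [540.25 323.15 235.  ] [516.73 219.06   0.  ]
```

View pics/s0z.png

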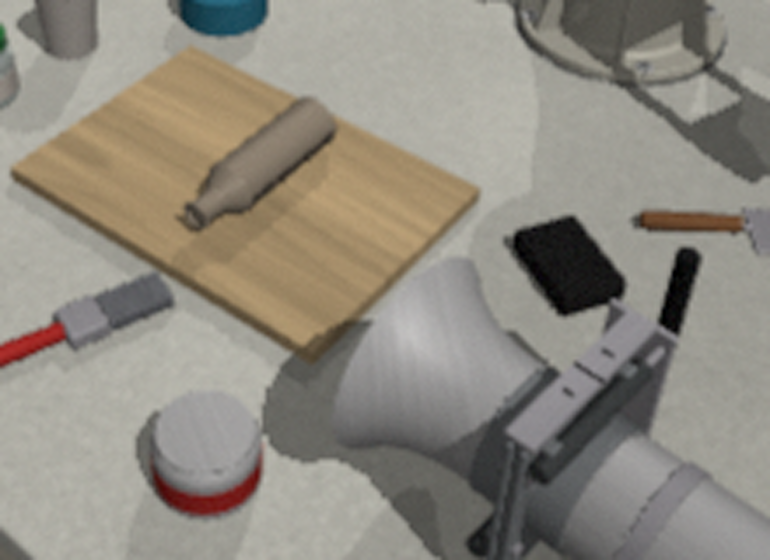

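View pics/t0z.png

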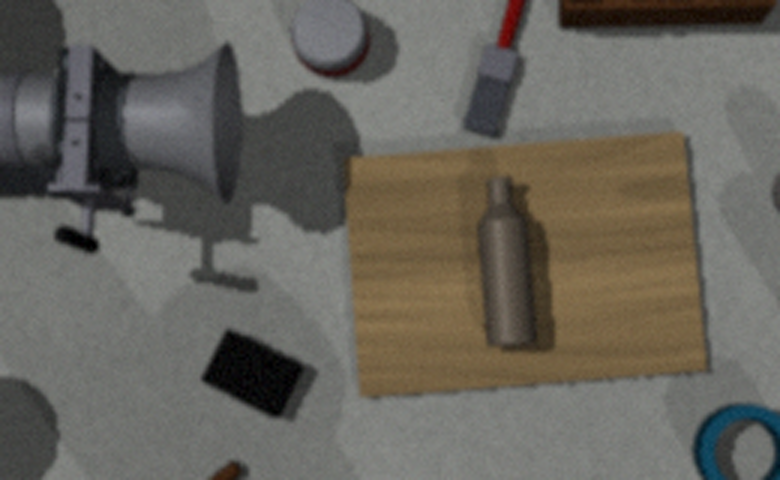

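```bash
python3 -m crank '[[0,0,0,0,-4,0,-1],[0,0,0,0,-4,0,-1],[0,0,0,0,-4,0,-1],[0,0,0,0,-4,0,-1],[0,3.3,0,0,-2,-3.5,-1],[0,3.3,0,0,0,-4,-1],[0,3.3,0,0,0,-4,-1],[0,3.3,0,0,0,-4,-1],[0,3.3,0,0,0,-4,-1],[0,3.3,0,0,0,-4,-1]]' 60
python3 -m crank '[[0,3.3,0,0,0,-4,-1],[0,3.3,0,0,0,-4,-1],[0,3.3,0,0,0,-4,-1],[0,3.3,0,0,0,-4,-1],[0,3.3,0,-0.4,0,-4,-1],[0,3.3,0,-0.8,0,-4,-1],[0,3.3,0,-0.8,0,-4,-1],[0,3.3,0,-0.8,0,-4,-1],[0,3.3,0,-0.8,0,-4,-1],[0,3.3,0,-0.8,0,-4,-1]]'
```

```text
clock: 0.98
eef_pos: [391.1, 498.2, 391.8]
tcp_rot: [-1.572, 0.006, 0.934]
contact_force: [0.1, 0.4, -0.2]
opening: -0.005
clock: 1.82
eef_pos: [604.2, 156.0, 387.8]
tcp_rot: [-1.576, 0.009, 0.328]
contact_force: [1.2, -0.4, -0.6]
opening: 0.001
```

```bash
python3 -c "
from h import *
snap('wrist','w1',None,1.5)"
python3 -m crank '[[0,3.3,0,-1,0,-4,-1],[0,3.3,0,-1,0,-4,-1],[0,3.3,0,-1,0,-4,-1],[0,3.3,0,-1,0,-4,-1],[0,3.3,0,-1.5,0,-3.8,-1],[0,1.5,0,-1.5,0,-3.8,-1],[0,0,0,-1,0,-3.9,-1],[0,0,0,-1,0,-3.8,-1],[0,0,0,0,0,0,-1],[0,0,0,0,0,0,-1]]'
python3 -c "
from h import *
print(r.sense()['qpos'])
snap('wrist','w2',None,1.5)"
```

```text
clock: 2.7
eef_pos: [551.5, -174.6, 388.2]
tcp_rot: [-1.584, 0.012, -0.014]
contact_force: [0.4, 0.2, 0.7]
opening: 0.003
[-0.3   0.17  1.49 -0.02  1.5  -0.28]
```

View pics/w1.png

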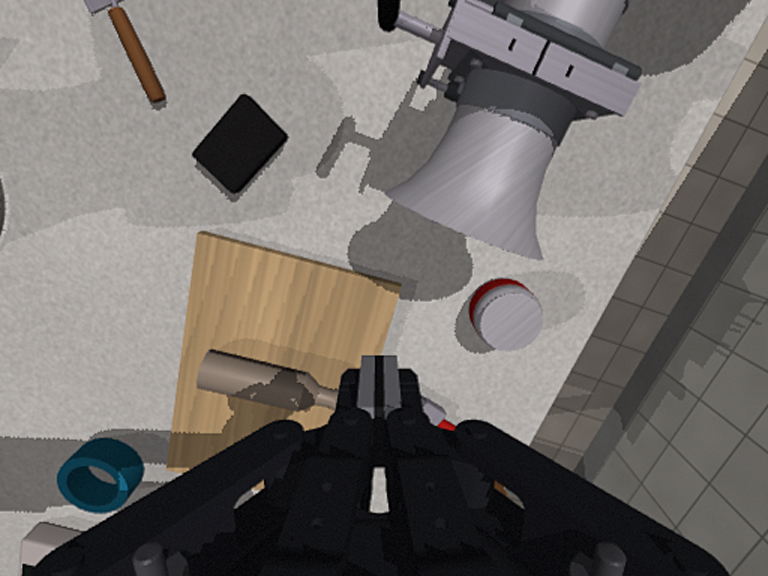

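View pics/w2.png

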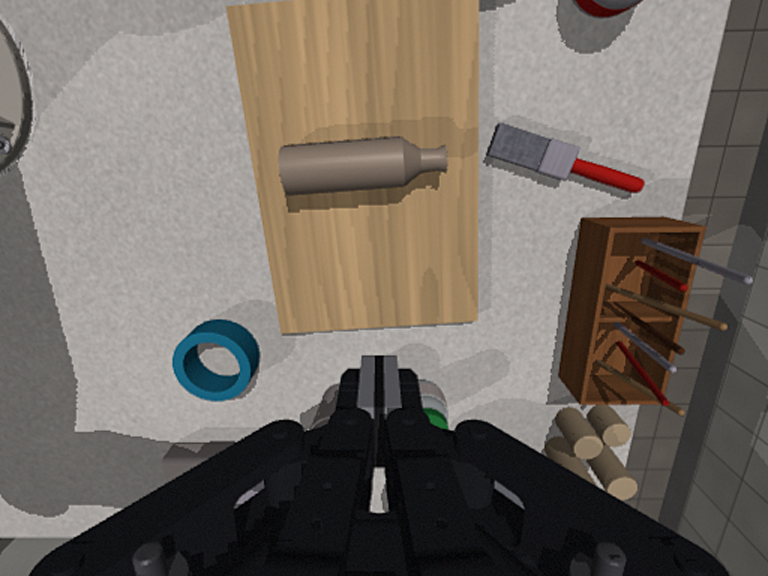

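Run:
```python
from h import *
T=np.load('pics/w2_T.npy');C=cam('wrist',T)
f=lambda u,v,z:onz(C,(u/1.5,v/1.5),z)
print('corner near',f(282,333,18),f(476,322,18),f(228,6,18),f(478,0,18))
print('axis',f(282,170,46),f(405,158,46))
Ct=cam('top')
print('tri base', tri((C,(282/1.5,170/1.5)),(Ct,(111+ (510)/3,100+345/3))))
print('top axis', onz(Ct,(110+510/3,100+343/3),46),onz(Ct,(110+502/3,100+220/3),46))
print('jar etc', f(0,0,0))
# gate from w1 + scene
T1=np.load('pics/w1_T.npy');C1=cam('wrist',T1);Cs=cam('scene')
print('mark',tri((C1,(544/1.5,58/1.5)),(Cs,(170+588/3.5,150+371/3.5)),(Ct,(110+79/3,100+97/3))))
print('handletop',tri((C1,(388/1.5,6/1.5)),(Cs,(170+688/3.5,150+255/3.5)),(Ct,(110+64/3,100+236/3))))
```

```text
corner near [ 406.83 -336.55   18.  ] [ 681.5  -322.09   18.  ] [383.29  61.38  18.  ] [659.53  62.01  18.  ]
axis [ 433.97 -112.6    46.  ] [ 579.17 -101.2    46.  ]
tri base (array([ 434.81, -113.86,   49.82]), [np.float64(1.4329927010349865), np.float64(1.4329927010349488)])
top axis [ 437.21 -112.17   46.  ] [ 577.66 -106.44   46.  ]
jar etc [115.49  77.1    0.  ]
mark (array([677.63, 332.98, 216.38]), [np.float64(9.330120883774375), np.float64(4.309480569476544), np.float64(12.200984802621322)])
handletop (array([547.16, 333.53, 228.91]), [np.float64(10.34150965289145), np.float64(4.781606877657548), np.float64(5.636925195593802)])
```

```bash
python3 -m crank '[[0.75,-3.8,-0.7,-0.5,3.5,0.7,-1],[0,0,0,-0.5,3.5,0.7,-1],[0,0,0,-0.5,3.5,0.7,-1],[0,0,0,-0.5,3.5,0.7,-1],[0,0,0,-0.5,3.5,0.7,-1],[0,0,0,-0.5,3.5,0.7,-1],[0,0,0,-0.5,3.5,0.7,-1],[0,0,0,-0.4,3.5,0.7,-1],[0,0,0,0,0,0,-1],[0,0,0,0,0,0,-1]]'
```

```text
clock: 3.58
eef_pos: [514.3, -106.6, 100.1]
tcp_rot: [-1.571, -0.008, 0.071]
contact_force: [-0.3, 0.0, 1.4]
opening: 0.001
```

```bash
python3 -m crank '[[0,0,0,0,0.3,-0.5,-1],[0,0,0,0,0.3,-0.5,-1],[0,0,0,0,0.2,0,-1],[0,0,0,0,0.2,0,-1],[0,0,0,0,0.2,0,-1],[0,0,0,0,0.1,0,-1],[0,0,0,0,0.1,0,-1],[0,0,0,0,0.1,0,-1],[0,0,0,0,0.1,0,-1],[0,0,0,0,0.1,0,-1]]'
```

```text
clock: 4.42
eef_pos: [523.5, -119.4, 91.1]
tcp_rot: [-1.575, -0.022, 0.072]
contact_force: [0.5, 0.3, 0.3]
opening: -0.001
```

```bash
python3 -m crank '[[0,0,0.2,-0.2,0.15,0,-1],[0,0,0.2,-0.2,0.15,0,-1],[0,0,0.2,-0.2,0.15,0,-1],[0,0,0.2,-0.2,0.15,0,-1],[0,0,0.2,-0.2,0.15,0,-1],[0,0,0.2,-0.2,0.15,0,-1],[0,0,0.1,-0.2,0.15,0,-1],[0,0,0.1,-0.1,0.15,0,-1],[0,0,0.1,-0.1,0.15,0,-1],[0,0,0.1,-0.1,0.15,0,-1]]'
```

```text
clock: 5.25
eef_pos: [504.4, -120.6, 74.0]
tcp_rot: [-1.575, 0.01, 0.072]
contact_force: [-0.5, 0.4, 1.0]
opening: 0.0
```

```bash
python3 -c "
from h import *
snap('wrist','w3',None,1.5);print(pose()[:3,3])
snap('scene','s3',[170,150,390,310],3.5)"
```

```text
[ 504.   -120.53   73.72]
```

View pics/w3.png

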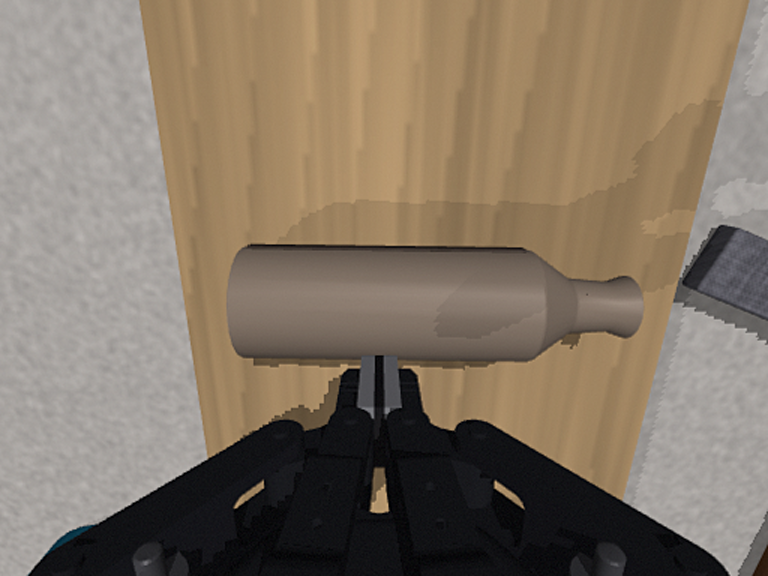

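View pics/s3.png

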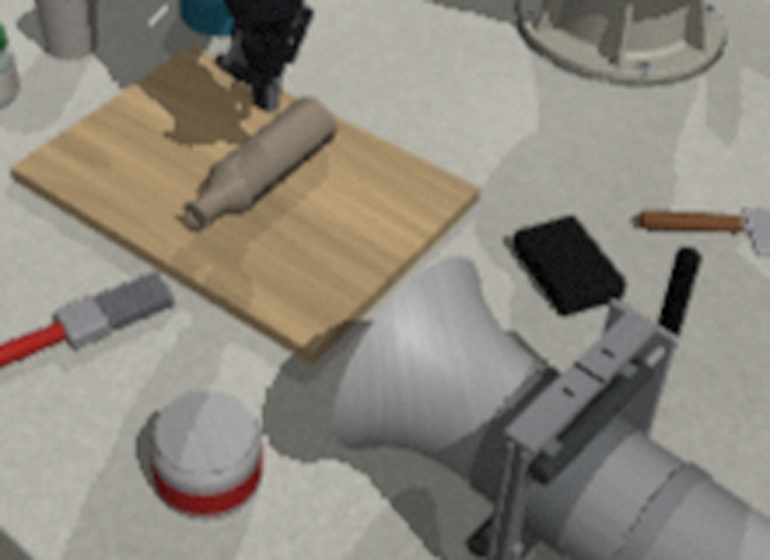

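Run:
```python
from h import *
T=np.load('pics/w3_T.npy');C=cam('wrist',T)
# fit axis: silhouettes: both tangent rays to cylinder -> bisector
def yc(C,u,v1,v2,z=46):
    o,d1=ray(C,(u/1.5,v1/1.5));_,d2=ray(C,(u/1.5,v2/1.5));d=d1+d2;return o+d*(z-o[2])/d[2]
print(yc(C,260,246,357),yc(C,400,248,361),yc(C,515,248,361))
T=np.load('pics/w2_T.npy');C2=cam('wrist',T)
print(yc(C2,300,145,193),yc(C2,400,137,189))
print('cam',(T@cams.camera_info('wrist')['hand_eye'])[:3,3])
Ct=cam('top');im=cv2.imread('pics/w3_raw.png');print(im[155:180,[180,230,300]].tolist()[:1]);print(im[158:175,250].tolist())
Tt=np.load('pics/w3_T.npy')
for z in(-11,11):
  for x in (-7,7): print('tip',x,z,(Tt@[x,11,z,1])[:3],proj(C,(Tt@[x,11,z,1])[:3])*1.5)
```

```text
[ 443.81 -112.66   46.  ] [ 513.87 -108.96   46.  ] [ 571.07 -104.68   46.  ]
[ 455.38 -112.17   46.  ] [ 573.38 -107.19   46.  ]
cam [554.63 -90.44 553.51]
[[[101, 136, 165], [95, 131, 157], [81, 112, 135]]]
[[99, 135, 164], [97, 134, 162], [99, 135, 164], [98, 136, 164], [101, 137, 165], [71, 98, 118], [19, 17, 21], [41, 46, 54], [52, 56, 64], [64, 73, 83], [78, 87, 98], [78, 88, 99], [81, 90, 102], [82, 91, 104], [84, 94, 106], [84, 95, 108], [87, 98, 110]]
tip -7 -11 [ 498.06 -132.1    63.1 ] [[364.24 359.59]]
tip 7 -11 [ 512.02 -131.1    62.97] [[393.48 359.58]]
tip -7 11 [ 496.48 -110.16   63.01] [[363.69 316.87]]
tip 7 11 [ 510.44 -109.16   62.88] [[394.   316.86]]
```

```bash
python3 -m crank '[[0,0,0,0,-3,0,-1],[0,0,0,0,-3,0,-1],[0,0,0,0,-3,0.5,-1],[0,0,0,0,-1,1,-1],[0,0,0,0,0,1,-1],[0,0,0,0,0,1,-1],[0,0,0,0,0,0.5,-1],[0,0,0,0,0,0,-1],[0,0,0,0,0,0,-1],[0,0,0,0,0,0,-1]]'
python3 -c "
from h import *
T=snap('wrist','w4',None,1.5);print(pose())
snap('scene','s4',[180,90,330,240],4)
for n in('scene','wrist'):
  C=cam(n,T)
  print(n,[proj(C,(T@[0,y,z,1])[:3])[0] for y,z in((11,-11),(11,0),(11,11),(-8,0))])
"
```

```text
clock: 6.18
eef_pos: [498.9, -75.7, 172.1]
tcp_rot: [-1.572, 0.018, 0.073]
contact_force: [-0.2, -1.1, 0.0]
opening: -0.004
[[  1.    -0.02  -0.07 498.76]
 [  0.07  -0.     1.   -75.83]
 [ -0.02  -1.    -0.   172.06]
 [  0.     0.     0.     1.  ]]
scene [array([254.58, 169.62]), array([257.18, 170.84]), array([259.81, 172.07]), array([257.17, 166.29])]
wrist [array([252.56, 239.73]), array([252.55, 225.74]), array([252.55, 211.24]), array([252.57, 238.28])]
```

View pics/w4.png

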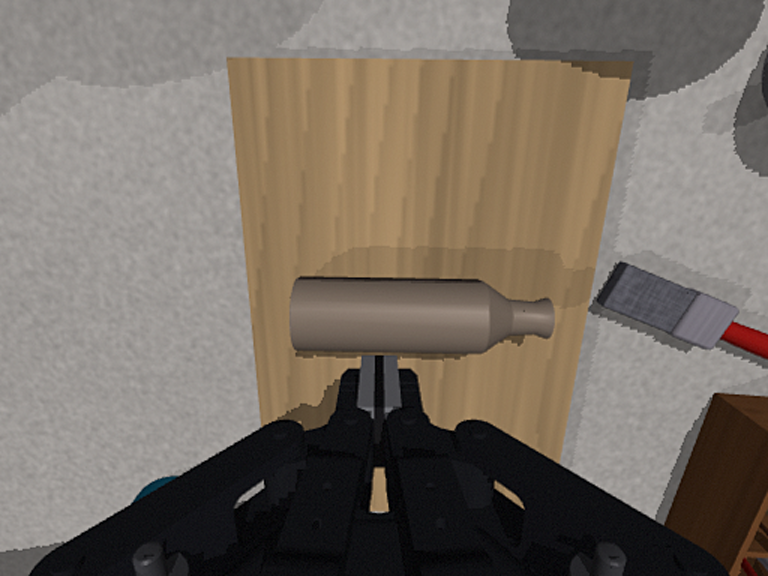

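View pics/s4.png

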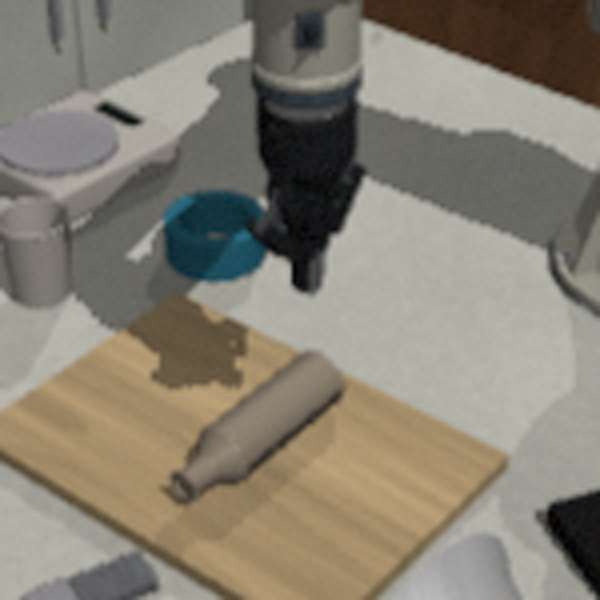

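```bash
python3 -c "
from h import *
T=np.load('pics/w4_T.npy')
X,e=tri((cam('wrist',T),(252.5,236.7)),(cam('scene'),(257,162.5)));print(X,e,(np.linalg.inv(T)@[*X,1]))
X,e=tri((cam('wrist',T),(252.5,236.7)),(cam('scene'),(257,163.5)));print(X,e,(np.linalg.inv(T)@[*X,1]))
# vase check via scene: base end lower etc
"
```

```text
[499.99 -71.12 195.47] [np.float64(4.145280026253127), np.float64(4.145280026253175)] [  1.01 -23.36   4.47   1.  ]
[499.77 -72.28 191.36] [np.float64(3.251947761795932), np.float64(3.2519477617959716)] [  0.77 -19.24   3.33   1.  ]
```

```bash
python3 -m crank '[[0,0,-0.8,0.3,2,-0.5,-1],[0,0,0,0.3,2,-0.5,-1],[0,0,0,0.3,2,-0.5,-1],[0,0,0,0,2,-0.5,-1],[0,0,0,0,0.7,0,-1],[0,0,0,0,0.4,0,-1],[0,0,0,0,0.2,0,-1],[0,0,0,0,0.2,0,-1],[0,0,0,0,0.2,0,-1],[0,0,0,0,0.2,0,-1]]'
```

```text
clock: 7.12
eef_pos: [511.3, -98.2, 70.7]
tcp_rot: [-1.573, 0.0, 0.07]
contact_force: [0.6, 0.5, -0.1]
opening: -0.002
```

```bash
python3 -m crank '[[0,0,0,0,0.2,0,-1],[0,0,0,0,0.2,0,-1],[0,0,0,0,0.2,0,-1],[0,0,0,0,0.1,0,-1],[0,0,0,0,0.1,0,-1],[0,0,0,0,0.1,0,-1],[0,0,0,0,0.1,0,-1],[0,0,0,0,0,0,-1],[0,0,0,0,0,0,-1],[0,0,0,0,0,0,-1]]'
python3 -c "
from h import *
snap('wrist','w5',None,1.5)
print(r.sense())"
```

```text
clock: 7.95
eef_pos: [512.7, -97.9, 61.5]
tcp_rot: [-1.574, -0.003, 0.071]
contact_force: [-0.1, -0.4, -0.5]
opening: 0.0
{'clock': 8.0, 'qpos': array([-0.19,  0.38,  1.97, -0.  ,  0.78, -0.26]), 'qvel': array([ 0., -0.,  0., -0.,  0., -0.]), 'joint_efforts': array([  0.01, -53.08, -24.57,  -0.01,  -0.02,  -0.  ]), 'eef_pos': array([512.7 , -97.93,  61.51]), 'tcp_rot': array([-1.57, -0.  ,  0.07]), 'contact_force': array([-0.3 ,  0.54,  0.13]), 'wrist_torque': array([-0.02,  0.07, -0.04]), 'opening': 0.0013180804655719353}
```

View pics/w5.png

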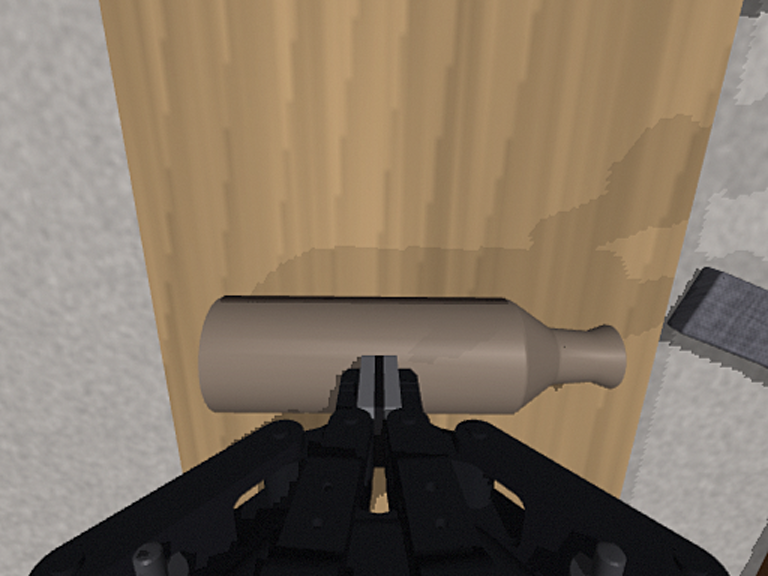

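```bash
python3 -m crank '[[0,0,0,0,0.2,0,-1],[0,0,0,0,0.2,0,-1],[0,0,0,0,0.2,0,-1],[0,0,0,0,0.15,0,-1],[0,0,0,0,0.1,0,-1],[0,0,0,0,0.1,0,-1],[0,0,0,0,0.1,0,-1],[0,0,0,0,0.1,0,-1],[0,0,0,0,0.1,0,-1],[0,0,0,0,0.1,0,-1]]'
```

```text
clock: 8.83
eef_pos: [513.1, -98.0, 48.2]
tcp_rot: [-1.574, -0.003, 0.071]
contact_force: [-8.1, 1.3, 23.4]
opening: 0.0
```

```bash
python3 -m crank '[[0,0,0,0,-0.05,0,-1],[0,0,0,0,0.05,-0.3,-1],[0,0,0,0,0.06,-0.5,-1],[0,0,0,0,0.06,-0.5,-1],[0,0,0,0,0.06,-0.5,-1],[0,0,0,0,0.06,-0.5,-1],[0,0,0,0,0.06,-0.5,-1],[0,0,0,0,0.06,-0.5,-1],[0,0,0,0,0.06,-0.5,-1],[0,0,0,0,0.05,-0.3,-1]]'
python3 -c "
from h import *
snap('wrist','w6',None,1.5)
print(r.sense()['contact_force'])"
```

```text
clock: 9.67
eef_pos: [516.1, -143.5, 48.6]
tcp_rot: [-1.576, -0.003, 0.073]
contact_force: [-2.0, -0.1, 4.9]
opening: 0.002
[-1.9  -2.73  5.62]
```

View pics/w6.png

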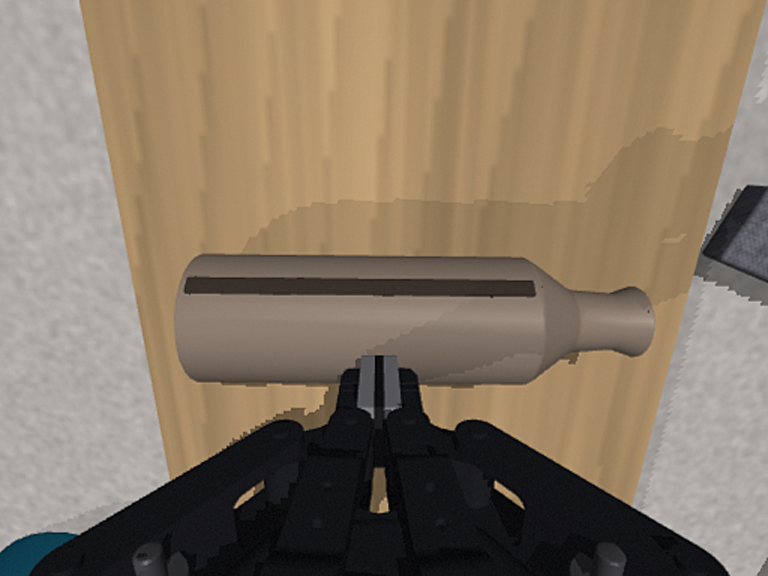

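```bash
cat >> h.py <<'E'
def seam(C,k,ends,us):
    """ends: list of (u,v1,v2) silhouettes at 2 columns; us: list of (u,v) seam centre. k scale. prints axis pts and seam angles (deg, + toward +y)"""
    A=[]
    for u,v1,v2 in ends:
        o,d1=ray(C,(u/k,v1/k));_,d2=ray(C,(u/k,v2/k));d=d1+d2;A.append(o+d*(46-o[2])/d[2])
    a=A[0];ax=A[-1]-A[0];ax/=np.linalg.norm(ax);lat=np.cross([0,0,1],ax)
    if lat[1]<0: lat=-lat
    print('axis',*A,'yaw',np.degrees(np.arctan2(ax[1],ax[0])))
    for u,v in us:
        o,d=ray(C,(u/k,v/k));w=o-a;p=w-w@ax*ax;q=d-d@ax*ax
        aa,b,c=q@q,2*p@q,p@p-784;D=b*b-4*aa*c;t=(-b-np.sqrt(max(D,0)))/2/aa;n=p+t*q
        print('seam deg',np.degrees(np.arctan2(n@lat,n[2])), 'disc',D>0)
E
python3 -c "
from h import *
C=cam('wrist',np.load('pics/w6_T.npy'))
seam(C,1.5,[(210,255,381),(500,258,384)],[(250,287),(360,288),(480,289)])"
```

```text
axis [ 441.04 -134.72   46.  ] [ 568.48 -127.04   46.  ] yaw 3.450234956447361
seam deg 47.21046178140765 disc True
seam deg 47.348182914756116 disc True
seam deg 47.580750013679996 disc True
```

```bash
python3 -m crank '[[0,0,0,0,-0.6,0,-1],[0,0,0,0,-0.8,0.4,-1],[0,0,0,0,0,1,-1],[0,0,0,0,0,0.8,-1],[0,0,0,0,0.4,0,-1],[0,0,0,0,0.4,0,-1],[0,0,0,0,0.2,0,-1],[0,0,0,0,0.1,0,-1],[0,0,0,0,0.1,0,-1],[0,0,0,0,0.1,0,-1]]'
python3 -c "
from h import *
snap('wrist','w7',None,1.5)
print(r.sense()['contact_force'],r.sense()['eef_pos'])"
```

```text
clock: 10.55
eef_pos: [514.0, -118.4, 48.5]
tcp_rot: [-1.575, -0.003, 0.074]
contact_force: [-0.3, 0.3, 6.4]
opening: -0.003
[-1.18  0.1   4.18] [ 514.12 -118.41   48.54]
```

View pics/w7.png

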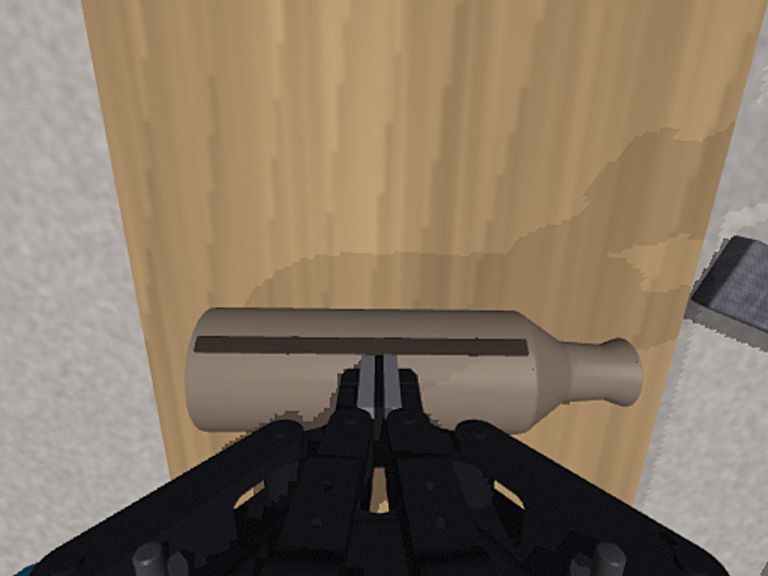

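```bash
python3 -c "
from h import *
C=cam('wrist',np.load('pics/w7_T.npy'))
seam(C,1.5,[(215,308,431),(515,311,433)],[(250,345),(340,346),(480,347)])"
python3 -m crank '[[0,0,0,0,0.05,-0.2,-1],[0,0,0,0,0.06,-0.4,-1],[0,0,0,0,0.06,-0.5,-1],[0,0,0,0,0.06,-0.5,-1],[0,0,0,0,0.06,-0.5,-1],[0,0,0,0,0.06,-0.5,-1],[0,0,0,0,0.06,-0.5,-1],[0,0,0,0,0.06,-0.4,-1],[0,0,0,0,0.06,-0.3,-1],[0,0,0,0,0.05,-0.1,-1]]'
python3 -c "
from h import *
snap('wrist','w8',None,1.5)
print(r.sense()['contact_force'],r.sense()['eef_pos'])"
```

```text
axis [ 439.84 -134.67   46.  ] [ 577.48 -126.02   46.  ] yaw 3.593998621645074
seam deg 48.45835107608644 disc True
seam deg 48.243446595684176 disc True
seam deg 48.39693922550198 disc True
clock: 11.43
eef_pos: [516.8, -162.2, 48.9]
tcp_rot: [-1.577, -0.002, 0.073]
contact_force: [-2.3, -0.2, 5.1]
opening: 0.0
[-1.72 -0.03  6.37] [ 516.8  -162.28   48.95]
```

View pics/w8.png

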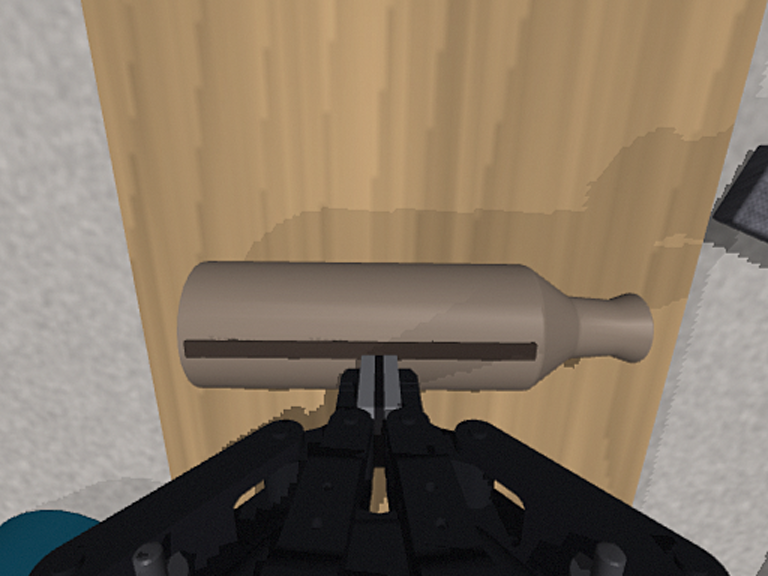

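```bash
python3 -c "
from h import *
C=cam('wrist',np.load('pics/w8_T.npy'))
seam(C,1.5,[(215,262,387),(515,265,390)],[(220,349),(300,349),(460,350),(530,351)])"
python3 -m crank '[[0,0,0,0,-0.6,0,-1],[0,0,0,0,-1.5,0,-1],[0,0,0,0,-3,0,-1],[0,0,0,0,-3,0,-1],[0,0,0,0,-3,0,-1],[0,0,0,0,-2,-1,-1],[0,0,0,0,0,-3,-1],[0,0,0,0,0,-3,-1],[0,0,0,0,0,-1,-1],[0,0,0,0,0,0,-1]]'
python3 -c "
from h import *
snap('wrist','w9',None,1.5)
print(r.sense()['contact_force'],r.sense()['eef_pos'])"
```

```text
axis [ 443.6  -156.47   46.  ] [ 576.48 -148.4    46.  ] yaw 3.476102865420716
seam deg 3.6949611428294147 disc True
seam deg 4.3186770269490715 disc True
seam deg 4.735592094313385 disc True
seam deg 4.452088763534838 disc True
clock: 12.32
eef_pos: [521.8, -245.0, 190.6]
tcp_rot: [-1.579, -0.004, 0.073]
contact_force: [-0.1, 0.4, -0.7]
opening: -0.001
[-0.53 -0.49 -0.19] [ 521.68 -244.26  190.46]
```

View pics/w9.png

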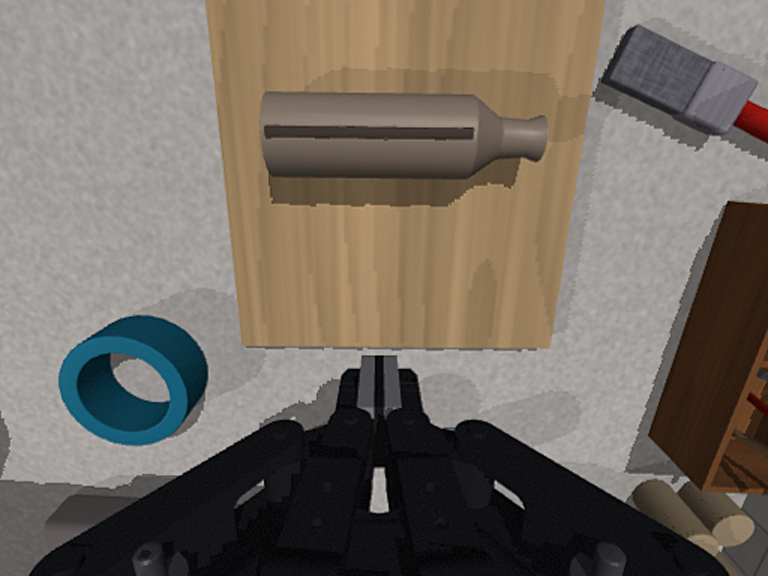

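```bash
python3 -c "
from h import *
C=cam('wrist',np.load('pics/w9_T.npy'))
seam(C,1.5,[(275,93,177),(470,95,178)],[(280,132),(370,133),(460,133)])
im=cv2.imread('pics/w9_raw.png')
for u in(200,245,290):print(im[58:124,u].mean(1).round().astype(int).tolist())"
```

```text
axis [ 442.86 -157.42   46.  ] [ 579.68 -148.47   46.  ] yaw 3.7409755306796004
seam deg 3.656496530043384 disc True
seam deg 3.2713706610814794 disc True
seam deg 4.110105496530656 disc True
[133, 135, 128, 94, 89, 96, 99, 103, 106, 107, 109, 110, 111, 111, 115, 114, 116, 120, 122, 122, 126, 126, 127, 127, 128, 119, 47, 53, 54, 55, 55, 54, 42, 55, 116, 106, 103, 103, 100, 98, 96, 94, 94, 92, 90, 85, 86, 81, 79, 77, 72, 67, 66, 62, 58, 54, 51, 46, 43, 47, 66, 81, 79, 77, 78, 79]
[130, 129, 133, 126, 89, 93, 94, 99, 103, 105, 107, 108, 111, 111, 114, 115, 114, 115, 121, 125, 130, 131, 133, 133, 133, 132, 100, 54, 57, 60, 54, 55, 52, 44, 62, 114, 107, 104, 101, 98, 98, 96, 96, 94, 91, 89, 87, 85, 82, 79, 76, 73, 69, 66, 62, 58, 52, 51, 47, 41, 53, 90, 86, 85, 84, 85]
[118, 117, 117, 118, 102, 84, 92, 97, 101, 102, 104, 107, 109, 109, 112, 113, 114, 115, 117, 123, 128, 134, 136, 140, 140, 141, 129, 57, 59, 61, 59, 57, 54, 46, 36, 78, 112, 104, 105, 103, 101, 98, 97, 95, 94, 91, 89, 86, 84, 81, 81, 78, 71, 70, 67, 62, 57, 52, 49, 46, 44, 58, 73, 71, 71, 70]
```

```bash
python3 -m crank '[[0,0,0,0,0,3,-1],[0,0,0,0,0,3,-1],[0,0,0,0,1,2.2,-1],[0,0,0,0,3,1,-1],[0,0,0,0,3,0,-1],[0,0,0,0,3,0,-1],[0,0,0,0,2,0,-1],[0,0,0,0,0.5,0,-1],[0,0,0,0,0,0,-1],[0,0,0,0,0,0,-1]]'
```

```text
clock: 13.2
eef_pos: [510.7, -138.8, 59.7]
tcp_rot: [-1.573, 0.001, 0.073]
contact_force: [0.4, 0.7, 0.2]
opening: 0.001
```

```bash
python3 -m crank '[[0,0,0,0,0,-0.6,-1],[0,0,0,0,0,-0.5,-1],[0,0,0,0,0.3,0,-1],[0,0,0,0,0.3,0,-1],[0,0,0,0,0.2,0,-1],[0,0,0,0,0.1,0,-1],[0,0,0,0,0.1,0,-1],[0,0,0,0,0.1,0,-1],[0,0,0,0,0.1,0,-1],[0,0,0,0,0.1,0,-1]]'
```

```text
clock: 14.03
eef_pos: [515.3, -152.5, 51.2]
tcp_rot: [-1.576, -0.007, 0.072]
contact_force: [1.0, 0.5, -0.3]
opening: -0.002
```

```bash
python3 -m crank '[[0,0,0,0,0.15,0,-1],[0,0,0,0,0.15,0,-1],[0,0,0,0,0.1,0,-1],[0,0,0,0,0.1,0,-1],[0,0,0,0,0.06,0,-1],[0,0,0,0,0.06,-0.2,-1],[0,0,0,0,0.06,-0.2,-1],[0,0,0,0,0.05,0,-1],[0,0,0,0,0.05,0,-1],[0,0,0,0,0,0,-1]]'
python3 -c "
from h import *
snap('wrist','w10',None,1.5)
print(r.sense()['contact_force'],r.sense()['eef_pos'])"
```

```text
clock: 14.87
eef_pos: [515.6, -157.7, 49.3]
tcp_rot: [-1.578, -0.007, 0.074]
contact_force: [0.3, 0.5, -0.2]
opening: 0.0
[0.16 0.41 1.06] [ 515.71 -157.66   49.18]
```

View pics/w10.png

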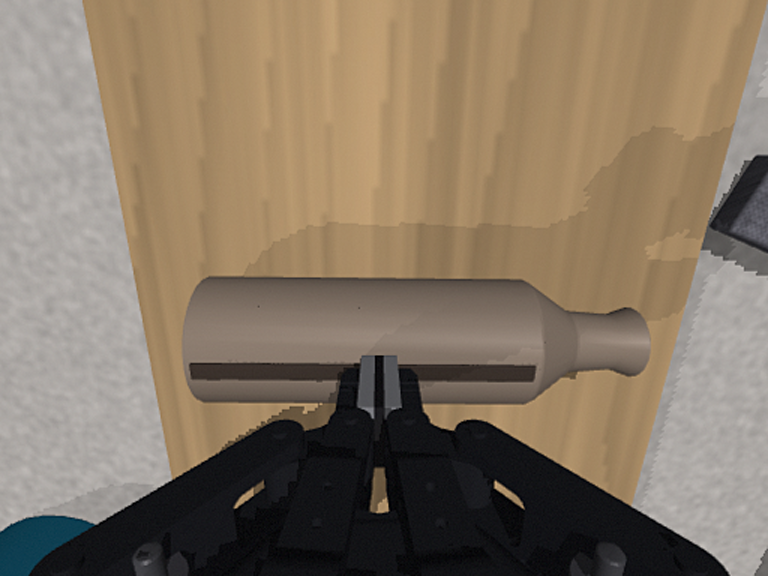

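```bash
python3 -c "
from h import *
C=cam('wrist',np.load('pics/w10_T.npy'))
seam(C,1.5,[(215,277,402),(515,280,404)],[(220,372),(300,372),(460,373),(530,374)])"
python3 -m crank '[[0,0,0,0,-0.6,0,-1],[0,0,0,0,-1.5,0,-1],[0,0,0,0,-3,0,-1],[0,0,0,0,-4,0,-1],[0,0,0,0,-4,0,-1],[0,0,0,0,-4,0,-1],[0,0,0,0,-4,0,-1],[0,0,0,0,-2,0,-1],[0,0,0,0,0,0,-1],[0,0,0,0,0,0,-1]]'
python3 -c "
from h import *
snap('wrist','w11',None,1.5)
print(r.sense()['contact_force'],r.sense()['eef_pos'])"
```

```text
axis [ 442.09 -159.28   46.  ] [ 576.83 -151.04   46.  ] yaw 3.4996747549577716
seam deg -1.6930324738053877 disc True
seam deg -1.1642320610786963 disc True
seam deg -1.0123445624804055 disc True
seam deg -1.457626237587144 disc True
clock: 15.75
eef_pos: [512.0, -154.6, 292.1]
tcp_rot: [-1.577, -0.004, 0.074]
contact_force: [-1.0, 0.5, -1.6]
opening: 0.002
[ 0.26 -0.95  0.09] [ 511.97 -154.69  291.89]
```

View pics/w11.png

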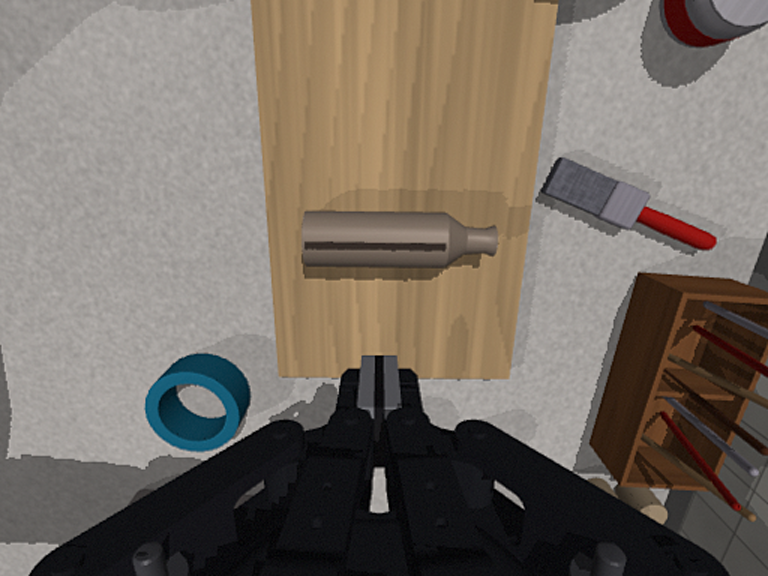

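```bash
python3 -c "
from h import *
C=cam('wrist',np.load('pics/w11_T.npy'))
seam(C,1.5,[(315,211,266),(440,212,267)],[(320,245),(375,246),(430,247)])"
python3 -m crank '[[0,0,0,0,-1.6,3.8,-1],[0,0,0,0,-1.6,3.8,-1],[0,0,0,0,-1.6,3.8,-1],[0,0,0,0,-1.6,3.8,-1],[0,0,0,0,-1.6,3.8,-1],[0,0,0,0,-1.6,3.8,-1],[0,0,0,0,-1,3.8,-1],[0,0,0,0,0,3.8,-1],[0,0,0,0,0,3.8,-1],[0,0,0,0,0,3,-1]]'
python3 -m crank '[[0,0,0,0,0,0,-1],[0,0,0,0,0,0,-1],[0,0,0,0,0,0,-1],[0,0,0,0,0,0,-1],[0,0,0,0,0,0,-1],[0,0,0,0,0,0,-1],[0,0,0,0,0,0,-1],[0,0,0,0,0,0,-1],[0,0,0,0,0,0,-1],[0,0,0,0,0,0,-1]]'
python3 -c "
from h import *
snap('wrist','w12',None,1.5)
print(r.sense()['contact_force'],r.sense()['eef_pos'])"
```

```text
axis [ 448.76 -159.13   46.  ] [ 574.65 -150.93   46.  ] yaw 3.7288188545867738
seam deg -0.5872722853336847 disc True
seam deg -1.7073070165501272 disc True
seam deg -2.835780657252625 disc True
clock: 16.63
eef_pos: [477.8, 226.1, 381.4]
tcp_rot: [-1.577, 0.024, 0.063]
contact_force: [0.3, 0.0, -0.2]
opening: -0.003
clock: 17.47
eef_pos: [475.5, 226.3, 373.0]
tcp_rot: [-1.582, 0.036, 0.064]
contact_force: [0.4, -0.1, -0.1]
opening: -0.007
[-0.45  0.25 -0.35] [475.47 226.33 373.  ]
```

View pics/w12.png

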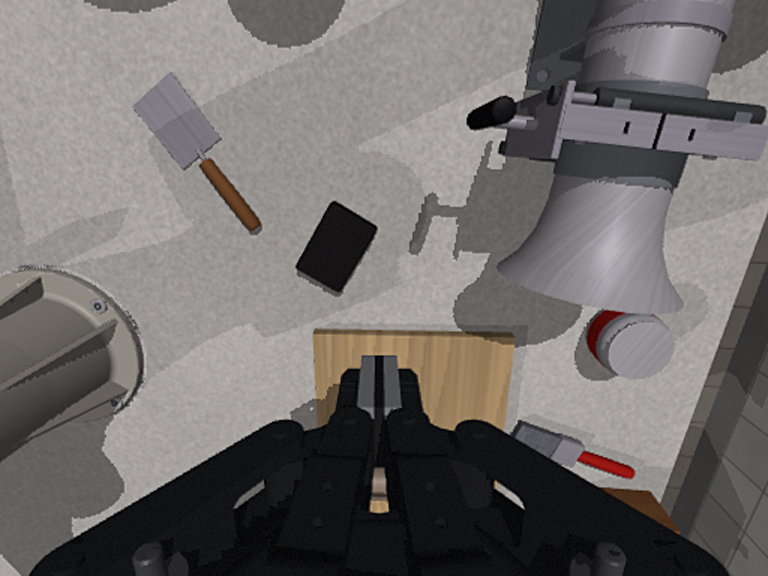

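Run:
```python
from h import *
C=cam('wrist',np.load('pics/w12_T.npy'));Ct=cam('top');Cs=cam('scene')
w=(504/1.5,105/1.5);s=(170+688/3.5,150+255/3.5);t=(110+64/3,100+236/3)
for n,a in(('all',((C,w),(Cs,s),(Ct,t))),('ws',((C,w),(Cs,s))),('wt',((C,w),(Ct,t))),('st',((Cs,s),(Ct,t)))):
    X,e=tri(*a);print(n,X,np.array(e))
print('w at 235',onz(C,w,235),'t',onz(Ct,t,235),'s',onz(Cs,s,235))
m=[(627,128),(659,131),(690,134)]
for p in m: print('mark',onz(C,(p[0]/1.5,p[1]/1.5),207))
for p in((562,126),(763,145)):print('bar ends',onz(C,(p[0]/1.5,p[1]/1.5),207))
im=cv2.imread('pics/w12_raw.png')[40:120,290:512];cv2.imwrite('pics/w12z.png',cv2.resize(im,None,fx=3.6,fy=3.6,interpolation=2))
im=cv2.imread('pics/s4_raw.png')[190:320,270:400];cv2.imwrite('pics/s4z.png',cv2.resize(im,None,fx=4.6,fy=4.6,interpolation=2))
```

```text
all [546.26 339.74 232.41] [3.52 1.85 2.17]
ws [547.59 340.74 234.17] [2.38 2.38]
wt [548.79 343.82 217.06] [2.16 2.16]
st [545.19 337.89 231.32] [0.43 0.43]
w at 235 [546.62 342.9  235.  ] t [544.52 337.14 235.  ] s [549.3  338.79 235.  ]
mark [644.57 335.98 207.  ]
mark [667.99 335.38 207.  ]
mark [690.68 334.74 207.  ]
bar ends [597.51 334.44 207.  ]
bar ends [745.02 330.58 207.  ]
```

View pics/w12z.png

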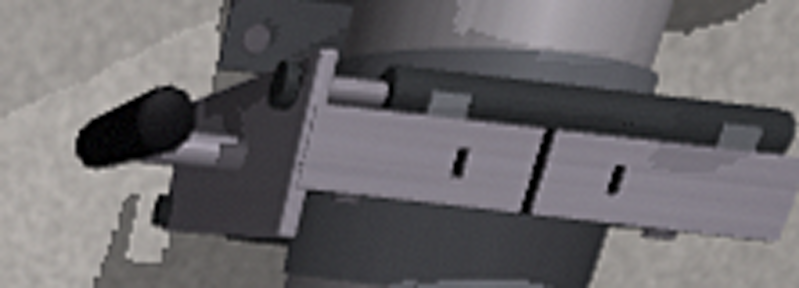

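View pics/s4z.png

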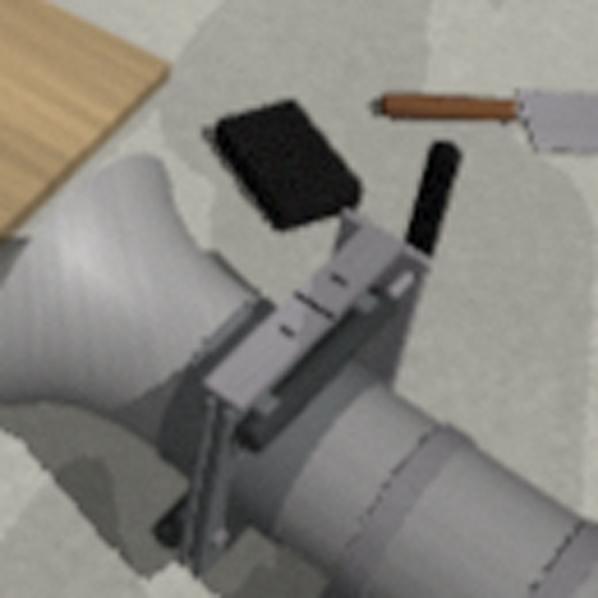

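```bash
python3 -m crank '[[0.3,2.7,-1,1.2,1,1.9,-0.24],[0.3,2.7,-1,1.2,1,1.9,-0.24],[0,0,0,1.2,1,1.9,-0.24],[0,0,0,1.2,1,1.9,-0.24],[0,0,0,1.2,1,1.9,-0.24],[0,0,0,1,1,1.5,-0.24],[0,0,0,0,0,0,-0.24],[0,0,0,0,0,0,-0.24],[0,0,0,0,0,0,-0.24],[0,0,0,0,0,0,-0.24]]'
python3 -c "
from h import *
T=snap('wrist','w13',None,1.5);snap('top','t13',[90,80,270,230],4);snap('scene','s13',[270,120,420,270],4)
C=cam('wrist',T);print(proj(C,[[546.5,340,235],[546.5,340,130]])*1.5)
print(proj(cam('top'),[T[:3,3]]),proj(cam('scene'),[T[:3,3]]))"
```

```text
clock: 18.35
eef_pos: [549.3, 339.2, 311.9]
tcp_rot: [-1.571, -0.005, -0.036]
contact_force: [-0.1, -0.2, 0.2]
opening: 0.38
[[373.79 292.77]
 [374.52 254.11]]
[[122.12 173.61]] [[373.22 200.17]]
```

View pics/w13.png

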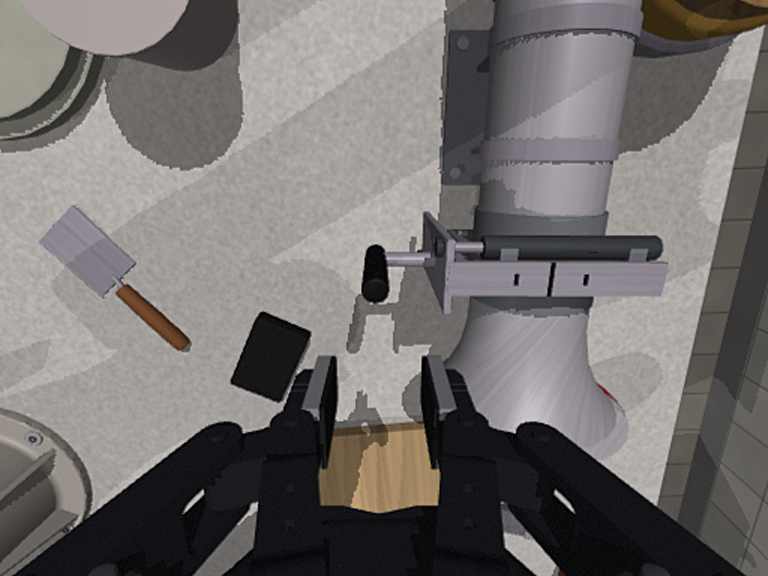

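View pics/s13.png

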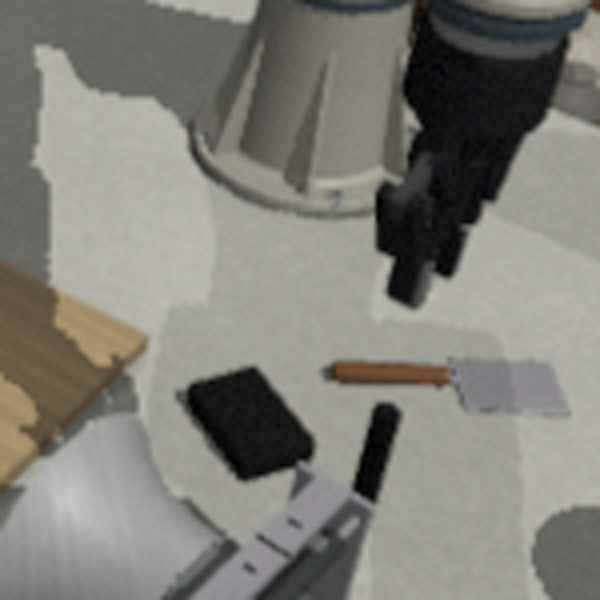

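```bash
python3 -m crank '[[0,0,0,-0.1,2,0.1,-0.24],[0,0,0,-0.1,2,0,-0.24],[0,0,0,0,2,0,-0.24],[0,0,0,0,2,0,-0.24],[0,0,0,0,1,0,-0.24],[0,0,0,0,0.5,0,-0.24],[0,0,0,0,0,0,-0.24],[0,0,0,0,0,0,-0.24],[0,0,0,0,0,0,-0.24],[0,0,0,0,0,0,-0.24]]'
python3 -c "
from h import *
T=snap('wrist','w14',None,1.5);snap('scene','s14',[270,120,420,270],4)
C=cam('wrist',T);print(proj(C,[[546.5,340,235],[546.5,340,130]])*1.5)"
```

```text
clock: 19.33
eef_pos: [550.8, 339.6, 223.3]
tcp_rot: [-1.563, -0.017, -0.039]
contact_force: [0.3, 0.4, -0.4]
opening: 0.379
[[369.15 360.91]
 [369.9  286.59]]
```

View pics/w14.png

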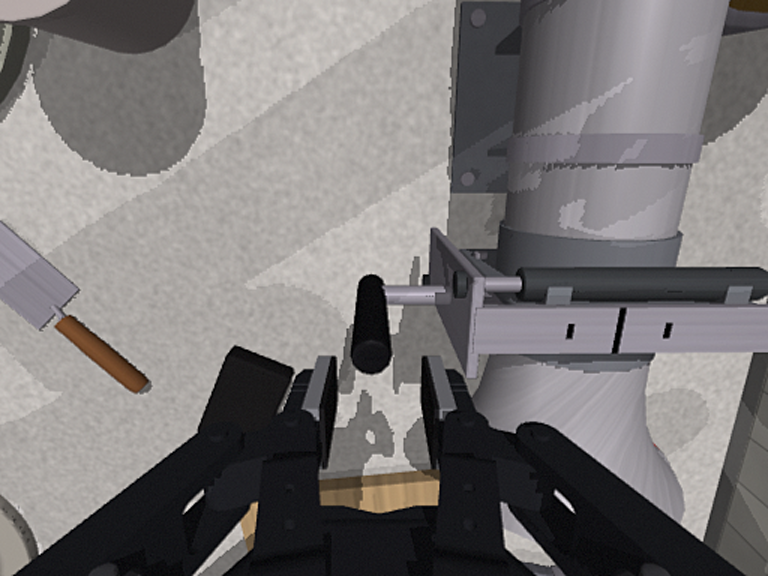

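View pics/s14.png

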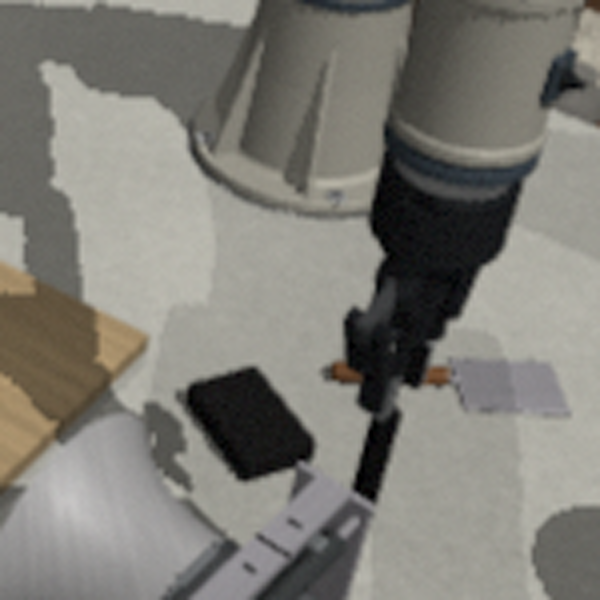

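```bash
python3 -m crank '[[-0.4,0,0.5,-0.3,0.3,0.2,-0.24],[0,0,0.5,-0.2,0.5,0.2,-0.24],[0,0,0,0,1,0,-0.24],[0,0,0,0,1,0,-0.24],[0,0,0,0,1,0,-0.24],[0,0,0,0,0.5,0,-0.24],[0,0,0,0,0,0,-0.24],[0,0,0,0,0,0,-0.24],[0,0,0,0,0,0,-0.24],[0,0,0,0,0,0,-0.24]]'
python3 -c "
from h import *
T=snap('wrist','w15',None,1.5);snap('scene','s15',[270,120,420,270],4)
C=cam('wrist',T);print(proj(C,[[547.4,343,235],[547.4,343,130]])*1.5)"
```

```text
clock: 20.27
eef_pos: [545.1, 344.3, 174.7]
tcp_rot: [-1.572, 0.003, -0.039]
contact_force: [-0.2, 0.2, 0.0]
opening: 0.377
[[386.29 440.2 ]
 [383.57 314.56]]
```

View pics/w15.png

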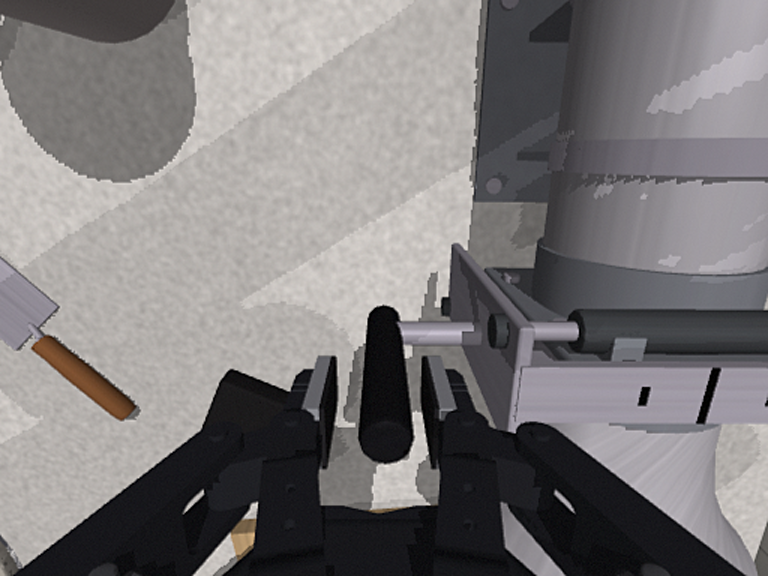

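View pics/s15.png

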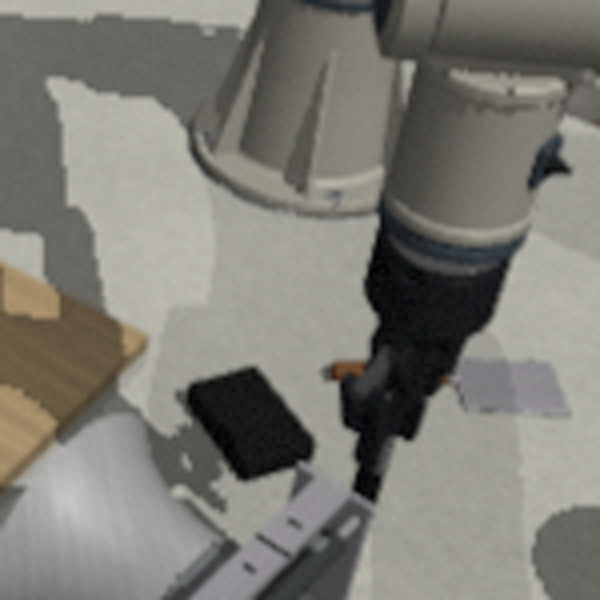

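```bash
python3 -m crank '[[0,0,0,0,0,0,-1],[0,0,0,0,0,0,-1],[0,0,0,0,0,0,-1],[0,0,0,0,0,0,-1],[0,0,0,0,0,0,-1],[0,0,0,0,0,0,-1],[0,0,0,0,0,0,-1],[0,0,0,0,0,0,-1],[0,0,0,0,0,0,-1],[0,0,0,0,0,0,-1]]' 70
python3 -c "
from h import *
T=snap('wrist','w16',None,1.5)
C=cam('wrist',T);im=cv2.imread('pics/w16_raw.png')
print(proj(C,[[668,335.5,207]]))"
```

```text
clock: 21.2
eef_pos: [547.4, 344.5, 175.8]
tcp_rot: [-1.57, -0.001, -0.039]
contact_force: [3.3, 0.7, -2.6]
opening: 0.187
[[466.7  263.85]]
```

View pics/w16.png

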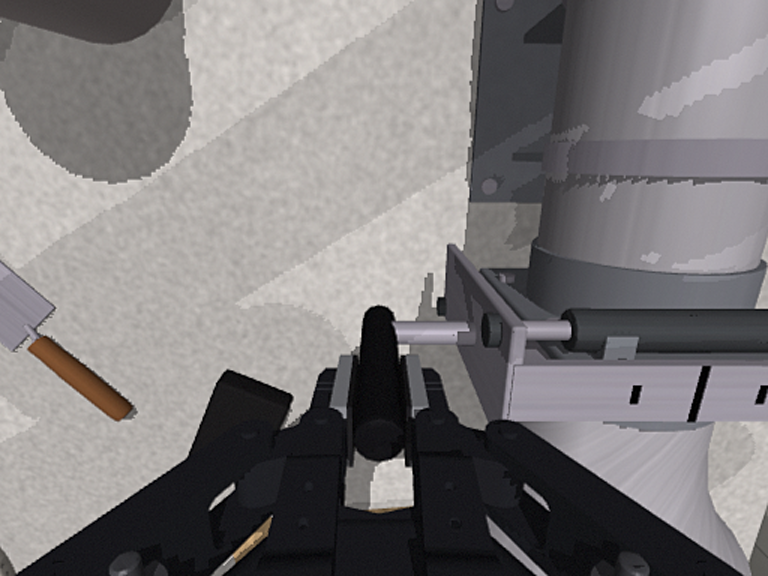

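```bash
python3 -m crank '[[0,0,0,-0.4,0,0,-1],[0,0,0,-0.6,0,0,-1],[0,0,0,-0.6,0,0,-1],[0,0,0,-0.6,0,0,-1],[0,0,0,-0.6,0,0,-1],[0,0,0,-0.6,0,0,-1],[0,0,0,-0.6,0,0,-1],[0,0,0,-0.4,0,0,-1],[0,0,0,-0.2,0,0,-1],[0,0,0,-0.05,0,0,-1]]'
python3 -c "
from h import *
T=snap('wrist','w17',None,1.5);snap('scene','s17',[270,190,400,320],4.6);print(pose()[:3,3])
C=cam('wrist',T)
print(proj(C,[[620,337,207]])*1.5)"
```

```text
clock: 22.08
eef_pos: [506.6, 346.3, 175.8]
tcp_rot: [-1.568, -0.015, -0.04]
contact_force: [8.0, 0.1, -4.4]
opening: 0.192
[506.69 346.25 175.75]
[[678.95 394.55]]
```

View pics/w17.png

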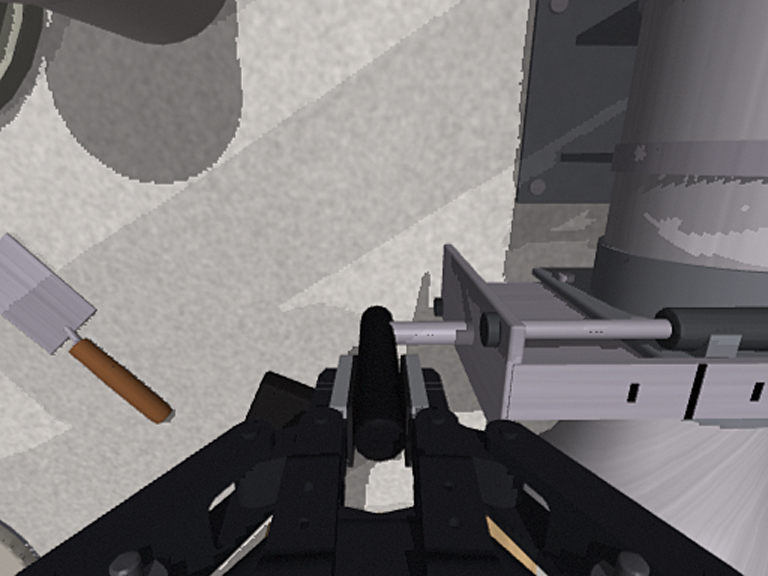

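View pics/s17.png

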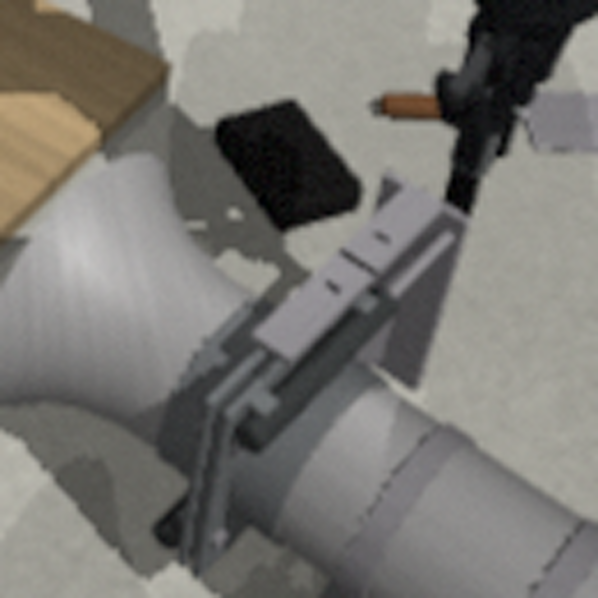

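Run:
```python
from h import *
for n in('w16','w17'):
    C=cam('wrist',np.load(f'pics/{n}_T.npy'));uv={'w16':(700/1.5,394/1.5),'w17':(696/1.5,392/1.5)}[n]
    print(n,onz(C,uv,207), 'edge pred px1.5',proj(C,[[620,y,200] for y in(325,345)])*1.5)
im=cv2.imread('pics/w17_raw.png')[220:300,400:512];cv2.imwrite('pics/w17z.png',cv2.resize(im,None,fx=7,fy=7,interpolation=2))
im=cv2.imread('pics/w13_raw.png')[130:230,270:450];cv2.imwrite('pics/w13z.png',cv2.resize(im,None,fx=4,fy=4,interpolation=2))
```

```text
w16 [667.81 336.27 207.  ] edge pred px1.5 [[561.5  413.03]
 [566.69 368.8 ]]
w17 [626.34 337.8  207.  ] edge pred px1.5 [[661.22 410.84]
 [670.18 366.9 ]]
```

View pics/w17z.png

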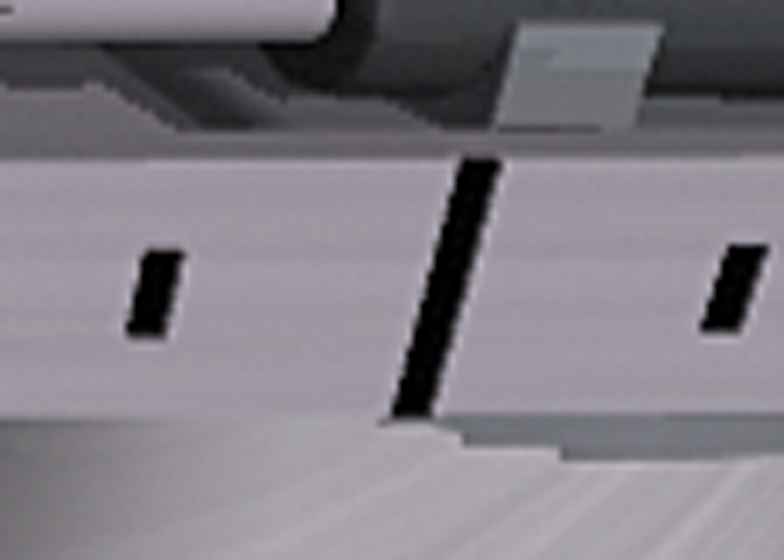

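View pics/w13z.png

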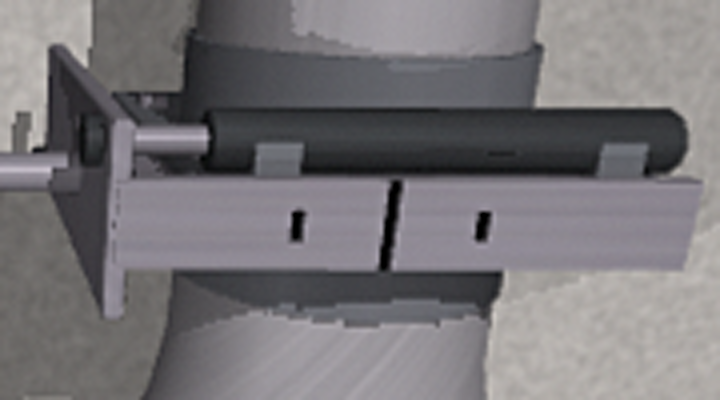

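```bash
python3 -m crank '[[0,0,0,-0.3,0,0,-1],[0,0,0,-0.3,0,0,-1],[0,0,0,-0.15,0,0,-1],[0,0,0,-0.1,0,0,-1],[0,0,0,-0.06,0,0,-1],[0,0,0,-0.06,0,0,-1],[0,0,0,-0.06,0,0,-1],[0,0,0,-0.06,0,0,-1],[0,0,0,-0.06,0,0,-1],[0,0,0,-0.06,0,0,-1]]'
python3 -c "
from h import *
T=snap('wrist','w18',[400,220,512,300],7);print(pose()[:3,3])"
```

```text
clock: 23.02
eef_pos: [502.1, 346.5, 175.8]
tcp_rot: [-1.565, -0.027, -0.041]
contact_force: [9.7, 0.7, -3.0]
opening: 0.191
[502.09 346.52 175.79]
```

View pics/w18.png

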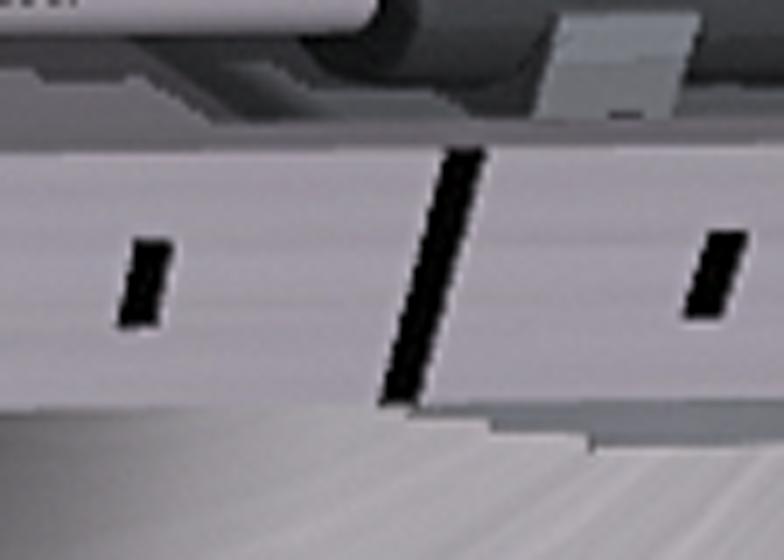

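```bash
python3 -c "
from h import *
C=cam('wrist',np.load('pics/w18_T.npy'));print(onz(C,(462.1,259.3),207))
C=cam('wrist',np.load('pics/w17_T.npy'));print(onz(C,(400+445/7,220+288/7),207))"
python3 -m crank '[[0,0,0.3,-0.1,0,0,-1],[0,0,0.3,-0.1,0,0,-1],[0,0,0.3,-0.1,0,0,-1],[0,0,0.3,-0.1,0,0,-1],[0,0,0.2,-0.1,0,0,-1],[0,0,0.2,-0.1,0,0,-1],[0,0,0.2,-0.1,0,0,-1],[0,0,0.2,-0.08,0,0,-1],[0,0,0.1,-0.08,0,0,-1],[0,0,0.1,-0.08,0,0,-1]]'
python3 -c "
from h import *
T=snap('wrist','w19',[400,220,512,300],7);print(pose()[:3,3])"
```

```text
[621.33 338.3  207.  ]
[626.06 337.93 207.  ]
clock: 23.9
eef_pos: [502.7, 346.6, 175.8]
tcp_rot: [-1.563, -0.005, -0.04]
contact_force: [8.2, 0.1, -6.6]
opening: 0.192
[502.8  346.6  175.77]
```

View pics/w19.png

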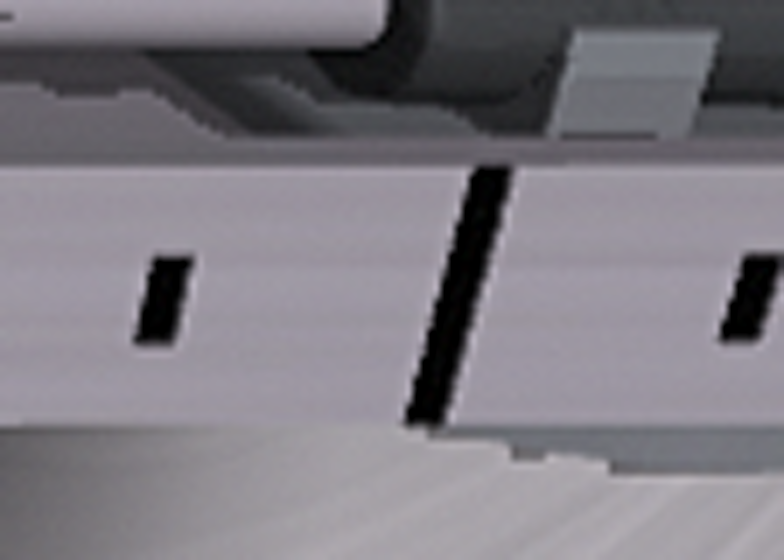

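```bash
python3 -c "
from h import *
C=cam('wrist',np.load('pics/w19_T.npy'));print(onz(C,(466,262.1),207))"
python3 -m crank '[[0,0,0.1,-0.2,0,0,-1],[0,0,0.1,-0.2,0,0,-1],[0,0,0.1,-0.15,0,0,-1],[0,0,0.1,-0.1,0,0,-1],[0,0,0.1,-0.1,0,0,-1],[0,0,0.1,-0.1,0,0,-1],[0,0,0.1,-0.1,0,0,-1],[0,0,0.1,-0.1,0,0,-1],[0,0,0.1,-0.1,0,0,-1],[0,0,0.1,-0.1,0,0,-1]]'
python3 -c "
from h import *
T=snap('wrist','w20',[400,220,512,300],7);print(pose()[:3,3])
snap('scene','s20',[270,190,400,320],4.6);snap('top','t20',[90,100,220,210],5)"
```

```text
[623.   338.21 207.  ]
clock: 24.78
eef_pos: [501.5, 346.7, 175.8]
tcp_rot: [-1.561, -0.008, -0.039]
contact_force: [9.2, 0.8, -5.6]
opening: 0.196
[501.48 346.75 175.78]
```

View pics/w20.png

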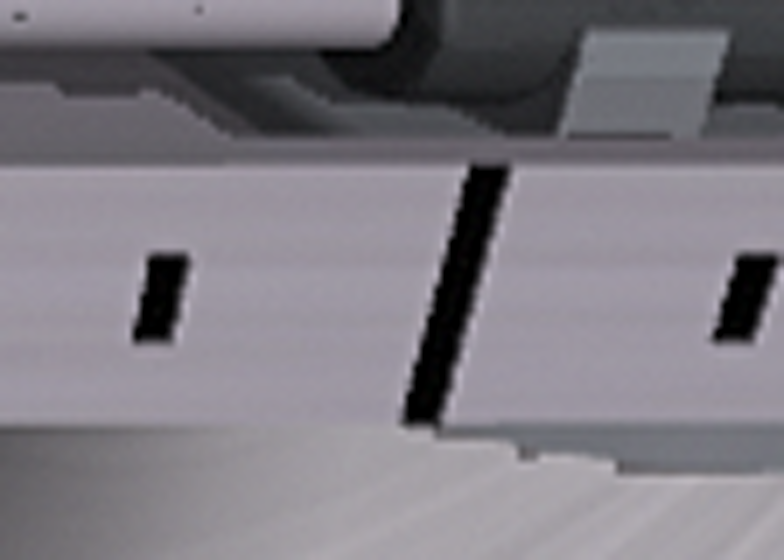

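View pics/s20.png

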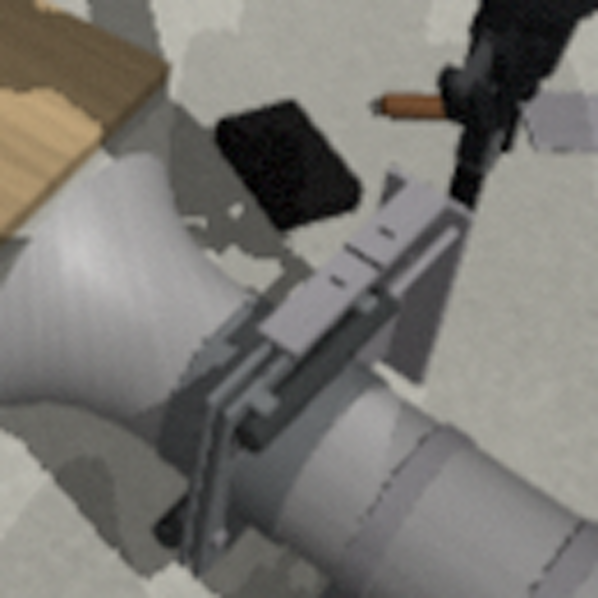

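View pics/t20.png

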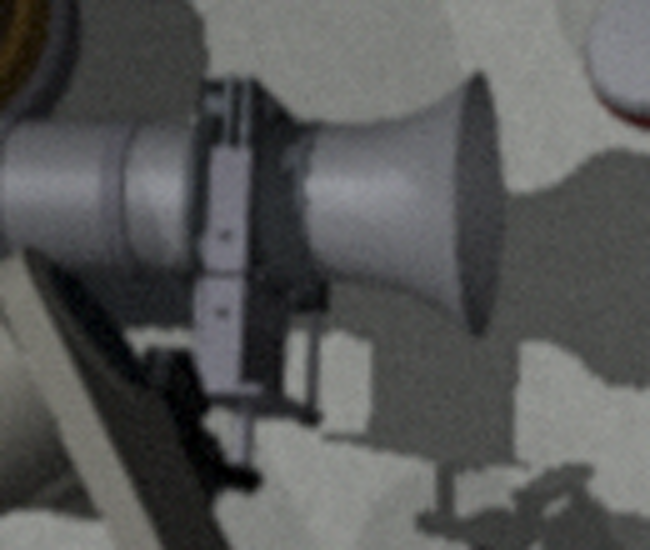

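```bash
python3 -c "
from h import *
C=cam('wrist',np.load('pics/w20_T.npy'));print(onz(C,(400+458/7,220+294/7),207))
Ct=cam('top')
print('back',onz(Ct,(90+225/5,100+77/5),200),'front corner?',onz(Ct,(90+265/5,100+280/5),200),'mark',onz(Ct,(90+224/5,100+272/5),207))
a=cv2.imread('pics/top0.png')[90:200,100:210];print(onz(Ct,(110+79/3,100+97/3),207),'shut mark')
cv2.imwrite('pics/t0g.png',cv2.resize(a,None,fx=5,fy=5,interpolation=2))
b=cv2.imread('pics/s20_raw.png')[210:300,300:390];cv2.imwrite('pics/s20g.png',cv2.resize(b,None,fx=6.5,fy=6.5,interpolation=2))
"
```

```text
[621.55 338.27 207.  ]
back [747.12 338.8  200.  ] front corner? [618.68 312.74 200.  ] mark [622.86 336.02 207.  ]
[691.64 332.   207.  ] shut mark
```

View pics/t0g.png

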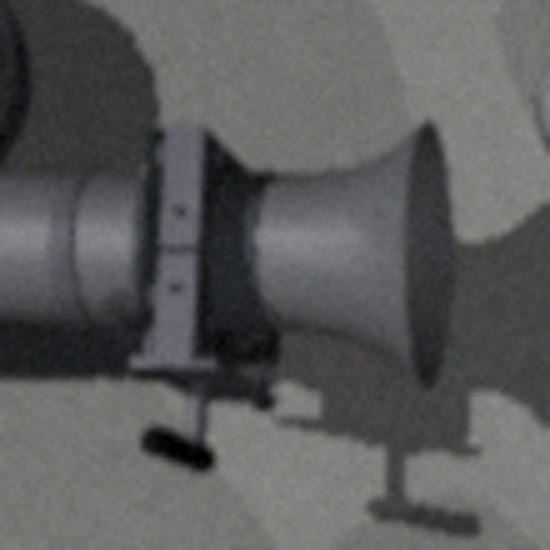

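View pics/s20g.png

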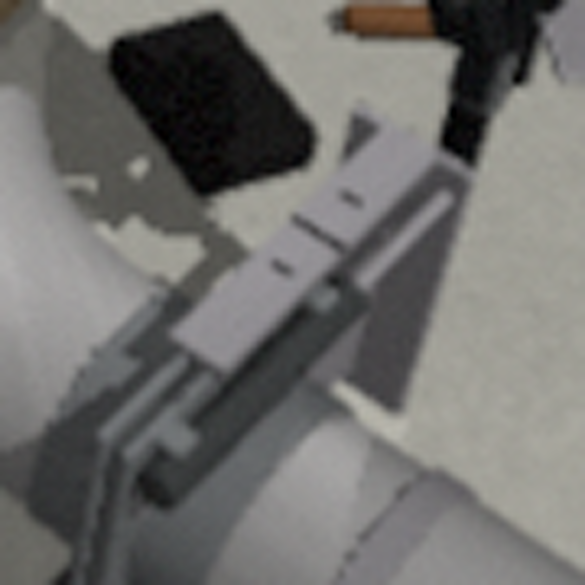

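```bash
python3 -m crank '[[0,0,0.1,-0.25,0,0,-1],[0,0,0.1,-0.25,0,0,-1],[0,0,0.1,-0.15,0,0,-1],[0,0,0.1,-0.12,0,0,-1],[0,0,0.1,-0.12,0,0,-1],[0,0,0.1,-0.12,0,0,-1],[0,0,0.1,-0.12,0,0,-1],[0,0,0.1,-0.12,0,0,-1],[0,0,0.1,-0.12,0,0,-1],[0,0,0.1,-0.12,0,0,-1]]'
python3 -c "
from h import *
T=snap('wrist','w21',[400,220,512,300],7);print(pose()[:3,3])
snap('top','t21',[210,100,400,290],4);snap('wrist','w22',None,1.5);print(pose()[:3,3])"
```

```text
clock: 25.77
eef_pos: [498.9, 346.9, 175.8]
tcp_rot: [-1.559, -0.012, -0.038]
contact_force: [10.7, 0.3, -6.0]
opening: 0.189
[498.91 346.93 175.82]
[498.9  346.92 175.77]
```

View pics/w21.png

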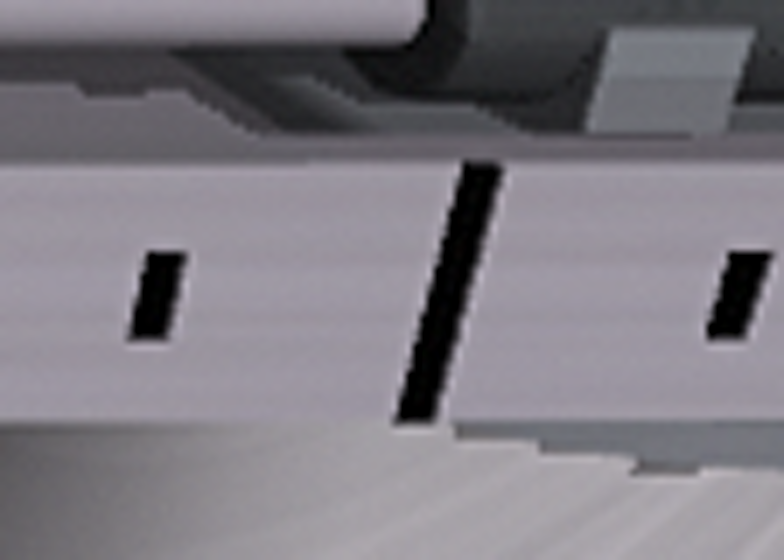

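View pics/t21.png

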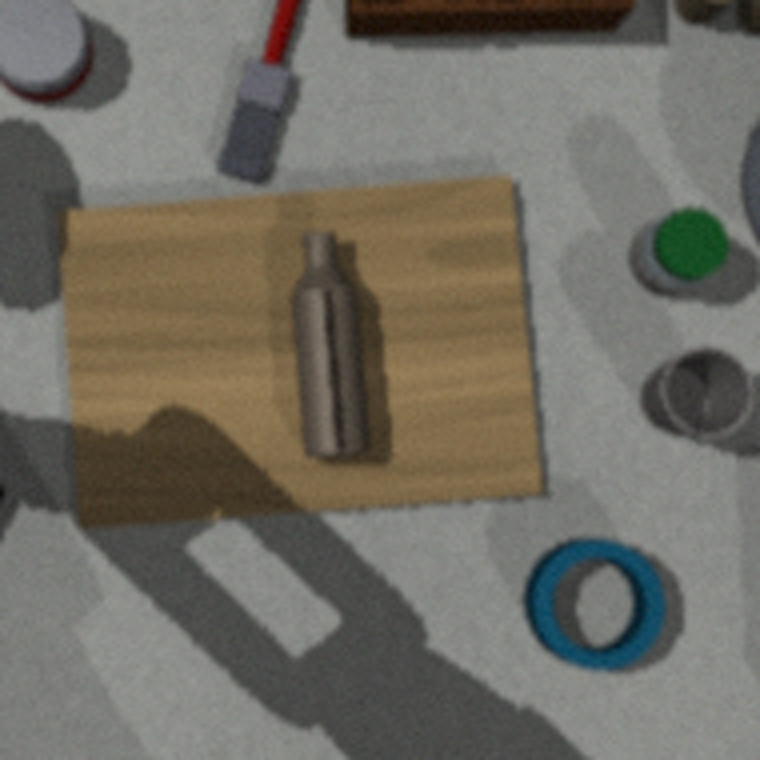

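```bash
python3 -c "
from h import *
C=cam('wrist',np.load('pics/w21_T.npy'));print(onz(C,(400+449/7,220+292/7),207))
C=cam('wrist',np.load('pics/w16_T.npy'))
im=cv2.imread('pics/w16_raw.png')[:,:,1];row=im[262,440:512];print(onz(C,(440+np.where(row<40)[0].mean() if 0 else 466.6,262),207));print(np.where(row<40)[0]+440)
im=cv2.imread('pics/w21_raw.png')[:,:,1];row=im[262,440:512];print(np.where(row<40)[0]+440)"
```

```text
[618.59 338.37 207.  ]
[667.68 336.7  207.  ]
[463 464 465 466 467 506 507 508 509 510]
[461 462 463 464 465 503 504 505 506 507]
```

```bash
python3 -m crank '[[0,0,0.1,-0.07,0,0,-1],[0,0,0.1,-0.07,0,0,-1],[0,0,0.1,-0.09,0,0,-1],[0,0,0.1,-0.1,0,0,-1],[0,0,0.1,-0.1,0,0,-1],[0,0,0.1,-0.1,0,0,-1],[0,0,0.1,-0.11,0,0,-1],[0,0,0.1,-0.11,0,0,-1],[0,0,0.1,-0.11,0,0,-1],[0,0,0.1,-0.11,0,0,-1]]'
python3 -c "
from h import *
T=snap('wrist','w23',[400,220,512,300],7);print(pose()[:3,3])
im=cv2.imread('pics/w23_raw.png')[:,:,1];row=im[262,440:512];c=np.where(row[:40]<40)[0]+440;print(c,onz(cam('wrist',T),(c.mean(),262),207))
C=cam('wrist',np.load('pics/w16_T.npy'));print(onz(C,(465,262),207))"
```

```text
clock: 26.75
eef_pos: [499.6, 346.9, 175.8]
tcp_rot: [-1.558, -0.013, -0.038]
contact_force: [9.2, 1.3, -6.5]
opening: 0.191
[499.66 346.97 175.81]
[461 462 463 464 465] [618.72 338.19 207.  ]
[666.78 336.74 207.  ]
```

View pics/w23.png

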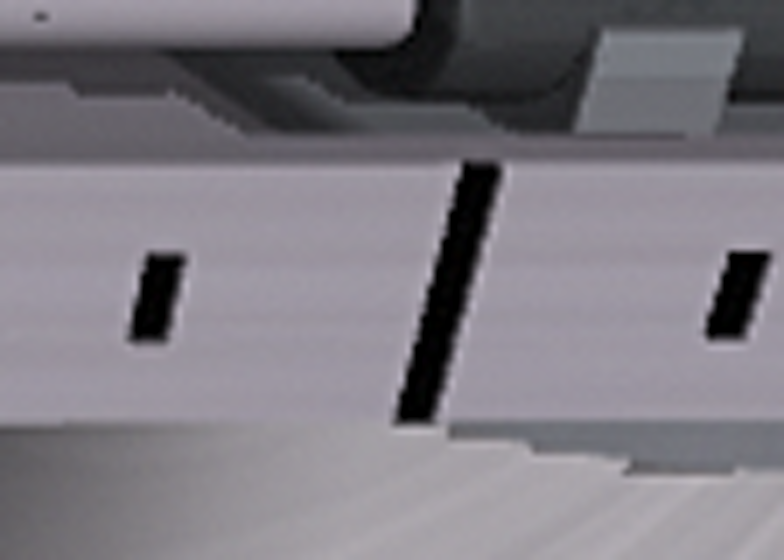

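Displacement is 48.1 mm and steady while holding, so I'm handing it in.

```bash
python3 -c "
from h import *
order.sign_off();print(r.sense()['eef_pos'])"
```

```text
the job is handed in; nothing more can be done
the job is handed in; nothing more can be done
```

The vase's seam is on top and the gate is held at half open; I handed the job in at about 27 s on the robot's clock. I got no verdict back.

- **Vase:** I rolled it toward −y with three light strokes over its top, without lifting it. The last wrist images put the seam 1–2° off the top. A later top view showed it in the same place, lying still.
- **Gate:** I gripped the handle at 70 N and pulled. The middle mark moved from x = 666.8 to x = 618.7 mm, about 48.1 mm, against a target of 48 mm. The spring load was about 9 N and the position was steady while holding.

**Checks that disagreed or were indirect:**
- **Fingertips:** They stood about 25 mm behind the TCP. The stated nose length puts them 11 mm ahead of it. I found the contact height by force instead, and one press on the vase reached 23 N before I eased off.
- **Half-open position:** I could not see the frame's front edge clearly under the index bar, so this rests mainly on how far the mark moved. An earlier, coarser top-camera check of that movement read about 1–2 mm less than the wrist camera.
- **Bystanders:** I touched none of them. Those in the pictures looked unmoved, but I did not measure each one.

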